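# Riddle the pebbles

## Task

Swing the lamp arm clear of the wooden tray, then lift the riddle by its wooden grip, hold it level over the tray and shake it back and forth until every small pebble has dropped through; do not pinch small pebbles out of the riddle by hand, and keep the large ones aboard. Then stand the riddle on the cart top, put the large pebbles in the terracotta saucer, and swing the lamp back over the tray as far as it goes. Any small pebble that lands beside the tray belongs in the tray; leave the mortar, the two tumblers and the incense holder where they are.

Things in the scene. Friction and masses are not known exactly. Their poses are not given: they have to be found in the camera images.
- lamp_arm (a joint): hinge of the lamp arm about a vertical pivot, rad: 0 = against its stop with the shade over the tray, grows clockwise seen from above to 1.7 at the other stop; friction (0.15 N m) holds it where it is left. Beyond 1.1 the shade is clear of the tray
- lamp_pivot (a point): point on the vertical axis of the lamp's steel post (18 mm thick, 186 mm tall, fixed foot 64 mm across), 193 mm above the cart top; does not move with the arm
- lamp_knob (a point): centre of the upright black round knob (20 mm across, 42 mm tall, its middle 219 mm above the cart top) on the outer end of the lamp arm, 185 mm from the pivot; right below it hangs the aluminium shade, 90 mm across, lower rim 150 mm above the cart top
- riddle: small square steel sieve, 0.32 kg, with a wooden grip on one side. Origin: centre of its underside; z up; x points from the grip to the opposite wall (grip on the -x side). Inside 108 (x) x 124 (y) mm; rim 25 to 27 mm, perforated plate top 11 mm above the underside. Square holes: four of 24 mm at x = -18 mm, y = -45, -15, 15, 45; three of 27 mm at x = +16, y = -42, 0, 42
- riddle_slot (a point): middle of the 6 mm wide slot that runs along y in the plate top, at x = -42, y = 0 of the riddle, beside the grip wall. The small pebbles lie in it in a row; they stay when the riddle is carried smoothly and roll out over the holes when it is shaken briskly along its x (over about 3.5 m/s2, for example 45 mm strokes of 0.2 s); over 12 m/s2 may jolt out large ones
- riddle_grip (a point): point on the riddle's wooden grip, an upright wooden block 14 mm thick (along the riddle's x), 64 mm wide (along y), top 75 mm above the underside. The point lies in the middle of its thickness and width, 57 mm above the underside, at x = -61, y = 0 of the riddle. Keep the fingers higher than 32 mm above the underside to stay off the small pebbles beside it
- tray: square plywood tray, 180 x 180 x 45 mm, wall 5 mm, 0.6 kg, loose. Origin: centre of its underside, z up, x and y along its sides
- saucer: round terracotta saucer, deep, 132 mm across the rim, 96 mm at the foot, 50 mm tall, wall 6 mm, bottom 7 mm, loose. Origin: centre of its underside, z up
- small1_center (a point): centre of a small round pale stone pebble, 19 mm across, 10 g, at the start in the riddle's slot; two to four are present
- small2_center (a point): centre of a small round pale stone pebble, 19 mm across, 10 g, at the start in the riddle's slot; two to four are present
- small3_center (a point): centre of a small round pale stone pebble, 19 mm across, 10 g, at the start in the riddle's slot; two to four are present
- small4_center (a point): centre of a small round pale stone pebble, 19 mm across, 10 g, at the start in the riddle's slot; two to four are present
- large1_center (a point): centre of a large round pale stone pebble, 32 mm across, 46 g, at the start sunk into one of the riddle's three holes farther from the grip, its centre 8.6 mm above the plate; two or three are present
- large2_center (a point): centre of a large round pale stone pebble, 32 mm across, 46 g, at the start sunk into one of the riddle's three holes farther from the grip, its centre 8.6 mm above the plate; two or three are present
- large3_center (a point): centre of a large round pale stone pebble, 32 mm across, 46 g, at the start sunk into one of the riddle's three holes farther from the grip, its centre 8.6 mm above the plate; two or three are present
- mortar: dark wooden mortar with its pestle in it, 96 mm across, 85 mm tall; bystander. Origin: centre of its underside, z up
- tumbler1: small glass tumbler, 62 mm across, 75 mm tall; bystander. Origin: centre of its underside, z up
- tumbler2: small glass tumbler, 62 mm across, 75 mm tall; bystander. Origin: centre of its underside, z up
- incense: white ceramic incense holder, 84 mm across, 33 mm tall; bystander. Origin: centre of its underside, z up
Not all that is in view belongs to the job. Leave any blue or yellow look-alike of the part that bears large2_center alone.

How it is judged:
By the outcome, as a careful person would: the job done as asked, in the order asked, and still so for the second after the job is handed in, with the robot touching nothing.
Of small1, small2, small3, small4 only 2 to 4 are there at a start; the rules pass over those that are not, and their reading is None.
Of large1, large2, large3 only 2 to 3 are there at a start; the rules pass over those that are not, and their reading is None.
At some moment in a run one of tray, saucer may be knocked a few centimetres aside while the robot is not near it.
It also fails if it takes over 200 s, if anything falls off the work surface, if the arm or the gripper's body presses on something with over 40 N, if the wrist force passes 120 N, or if a joint passes its speed limit or range.

## Robot

A 7-joint arm with a two-finger parallel gripper is mounted at the origin on the work surface. World frame = base frame: x ahead of the robot, y to its left, z up, the work surface at z = 0. Lengths are in mm, angles in rad, forces in N, time in s.
With the tool pointing down it reaches from about 425 to 925 mm from the base axis. Payload 6.8 kg.
Tool frame: the origin (TCP) lies at the centre of the arm's flange, where the gripper is bolted on; the fingertips stand ctrl.tip_reach ahead of it and the grasp point (between the pads) lies 155 mm ahead of it (ctrl.tip_reach is the distance from the TCP to the fingertips, in mm); z points along the fingers, y is the line along which they close (so a half turn about z gives the same grasp; the last joint's range is limited). The gripper opens to 85 mm and grips with 20 to 120 N. Pads are 22 mm wide; open, the fingers measure 114 mm over their backs; the gripper's body (76 mm by 85 mm) begins 54 mm behind the grasp point. The pads swing forward as they close: fully open they stand 13 mm farther back than shut.
Start: joints at [1.165, 0.477, 0.022, 1.555, -0.011, 1.109, -0.083], TCP at [198.062, -645.301, 404.708] pointing down, gripper open.
Joint ranges: [-2.96, 2.96], [-0.34, 2.1], [-1.41, 1.46], [0.24, 2.44], [-1.37, 4.51], [0.17, 1.92], [-2.96, 2.96]. Speed limits (rad/s): [2.39, 2.39, 3.14, 3.14, 3.14, 3.14, 3.14].

## Interface

Orientations are given as a 3x3 rotation matrix whose columns are the frame's x, y, z axes.
In Python, from workcell import ctrl gives the robot as it stands.
- The arm moves only by the shell command python3 -m crank 'ROWS' [FORCE]. ROWS is JSON, a list of rows, each an object of numbers: "grip": the finger opening in mm, from 0 to 85.4; "dx", "dy", "dz": the shift along the tool's x, y, z in mm; "rx", "ry", "rz": the turn, a rotation vector about the tool's x, y, z in rad. A call has exactly 10 rows; each row shifts and turns the commanded pose from where the row before left it, along the tool's axes as they then stand; what a row does not reach is not made up. A row lasts 1/8 s, in which the tool goes at most 62.5 mm and 10.7 degrees, less where a joint would pass 70% of its speed; a pose out of reach is approached as far as the arm can. A call with a gripper value outside its range is refused whole. The fingers move at their own pace and stop on an object; FORCE is the grip in N (left out, the last holds). Time passes only in rows, so rows that do not move let the fingers close, or fill a call up. It gives the time, the measured TCP pose, the force, the opening and the grip force at its end, in the units of the state.
- ctrl.get_obs(): the state, without advancing time (a new reading comes with each control period).
- ctrl.snapshot(name): name is "side" or "top"; returns the picture (400x640x3 uint8, red, green, blue); there is no depth.
- ctrl.camera_model(name): a dict with "fx", "fy", "cx", "cy" (pixels), "R" (3x3) and "t" (3): a world point X has camera coordinates R X + t. Camera axes: x right, y down, z forward; pixel columns grow to the right and rows downward; lengths in mm; the calibration is good to about 2 mm. A picture is of the moment at which its call begins. camera_model takes no time and is no camera call.
- ctrl.hand_in(): hands the job in; it is judged then, once.
Trained networks look in the newest picture that a camera, given by its name, has taken for a name from the list of things; names that differ only in an ending like _2 or _b are one class to them, and where a whole thing is asked for, a point or a joint stands for the part that bears it (a point fixed in the world has none). Each returns a list of dicts, best first, with "score" (0 to 1); they miss things now and then, are a little off and sometimes report something else, mostly with a low value. They report only what shows in the picture. A call takes as long as a camera call. They do not tell look-alikes from the thing itself.
- ctrl.search_frame(camera, label): "position" ([column, row] as shares, 0 to 1, of the picture: columns of its width, rows of its height, amid what is visible of it).
- ctrl.outline_of(camera, label): "region" (400x640 bool, what is visible of it) and "position" ([column, row] as shares, 0 to 1, of the picture: columns of its width, rows of its height, amid what is visible of it).
- ctrl.spot_point(camera, label): "position" ([column, row] as shares, 0 to 1, of the picture: columns of its width, rows of its height: a listed point, or the origin of a listed thing).
The state is a dict: "clock": time; "joint_positions": joint angles; "joint_vel": joint speeds; "effort": joint torques, N m; "tool_pos": TCP position; "ee_rot": TCP orientation; "contact_force": force on the tool from outside, world axes, zero at the start; "moment": the same for the moment, N m; "width": finger opening in mm; "grasp_force": force on a finger pad.
Only numpy, scipy, OpenCV 4.12 (cv2) and the standard library are available. Lean on these libraries where they do the work, as an engineer would, in place of code of your own. Each camera call takes 0.05 s, during which the arm holds its last target. There are 200 camera calls.

## Working session

There is one attempt and no reset: what is moved stays moved. The work goes in short steps, Python scripts to look and compute and a shell command to move; the robot and the scene stay as the last step left them, time stands still between calls to the robot, and variables do not carry over. Pictures are saved under pics/ and viewed, at most 14 in all, crops included, and the job is handed in when it is done.

```bash
ls; mkdir -p pics
cat > h.py <<'E'
import numpy as np, cv2
from workcell import ctrl
def snap(n,name):
    im=ctrl.snapshot(n); cv2.imwrite(f'pics/{name}.png',im[:,:,::-1]); return im
def ray(cam,pos):
    m=ctrl.camera_model(cam);R=np.array(m['R']);t=np.array(m['t'])
    u,v=pos[0]*640,pos[1]*400
    d=R.T@np.array([(u-m['cx'])/m['fx'],(v-m['cy'])/m['fy'],1]); return -R.T@t,d
def atz(cam,pos,z):
    c,d=ray(cam,pos); return c+d*(z-c[2])/d[2]
def tri(p1,p2):
    (a,d),(b,e)=ray('top',p1),ray('side',p2)
    s=np.linalg.lstsq(np.c_[d,-e],b-a,rcond=None)[0]; P,Q=a+d*s[0],b+e*s[1]
    return (P+Q)/2,np.linalg.norm(P-Q)
def proj(cam,X):
    m=ctrl.camera_model(cam);c=np.array(m['R'])@np.array(X)+np.array(m['t']); return m['fx']*c[0]/c[2]+m['cx'],m['fy']*c[1]/c[2]+m['cy']
E
python3 - <<'E'
from h import *
np.set_printoptions(precision=1,suppress=True)
snap('top','t0');snap('side','s0')
for c in('top','side'):
    print(c,ray(c,(.5,.5)))
for l in ['lamp_pivot','lamp_knob','riddle','riddle_slot','riddle_grip','tray','saucer','mortar','tumbler1','incense','small1_center','large1_center']:
    for c in('top','side'):
        r=ctrl.spot_point(c,l)
        print(l,c,[(np.array(x['position'])*[640,400],round(x['score'],2)) for x in r])
o=ctrl.get_obs();print(o['tool_pos'],o['ee_rot'],ctrl.tip_reach,o['clock'])
E
```

```text
pics
top (array([ 322.5,  -24.7, 1492. ]), array([ 0.2, -0. , -1. ]))
side (array([ 264.1, -741.1,  957.9]), array([ 0.3,  0.6, -0.7]))
lamp_pivot top [(array([173. , 200.9]), 0.86), (array([423.2, 228. ]), 0.33)]
lamp_pivot side [(array([275.4, 114.4]), 0.63), (array([312. , 278.8]), 0.35)]
lamp_knob top [(array([365. , 164.2]), 0.7), (array([211. , 255.4]), 0.6), (array([359.2, 247.8]), 0.58), (array([385.2, 176.3]), 0.58)]
lamp_knob side [(array([231.5, 142.7]), 0.83)]
riddle top [(array([339. , 237.3]), 0.88), (array([225.4, 262.7]), 0.17)]
riddle side [(array([308. , 289.1]), 0.79)]
riddle_slot top [(array([343.2, 250.2]), 0.56), (array([366.4, 164.7]), 0.49)]
riddle_slot side [(array([291.3, 292.8]), 0.73), (array([408.7, 313.5]), 0.57)]
riddle_grip top [(array([348.4, 252.1]), 0.8), (array([343.6, 250.6]), 0.65)]
riddle_grip side [(array([284.1, 284.3]), 0.96)]
tray top [(array([221.4, 261.5]), 0.87)]
tray side [(array([242.8, 201.8]), 0.65), (array([276.4, 116. ]), 0.49)]
saucer top [(array([422.3, 229.9]), 0.77)]
saucer side [(array([358.2, 371.6]), 0.61)]
mortar top [(array([325.6, 154.2]), 0.84)]
mortar side [(array([391.7, 246.7]), 0.8)]
tumbler1 top [(array([388.6, 177.2]), 0.91), (array([364.9, 163.7]), 0.64)]
tumbler1 side [(array([408.1, 312.3]), 0.75), (array([406.3, 280.9]), 0.56)]
incense top [(array([277.7, 171.5]), 0.66), (array([422.3, 228.3]), 0.64)]
incense side [(array([354.8, 209.5]), 0.96)]
small1_center top [(array([358.6, 244.7]), 0.35)]
small1_center side [(array([303. , 301.3]), 0.47)]
large1_center top [(array([353. , 228.6]), 0.59)]
large1_center side [(array([325.6, 289.4]), 0.61), (array([313.2, 278.3]), 0.22)]
[ 198.1 -645.3  404.7] [[ 1.   0.3  0. ]
 [ 0.3 -1.   0. ]
 [ 0.  -0.  -1. ]] 173.4 1.3
```

View pics/t0.png

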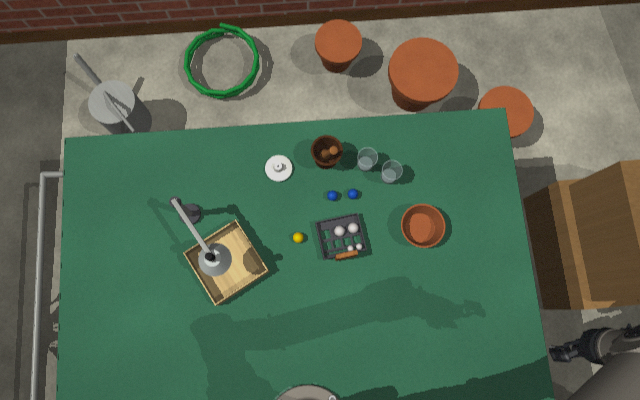

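View pics/s0.png

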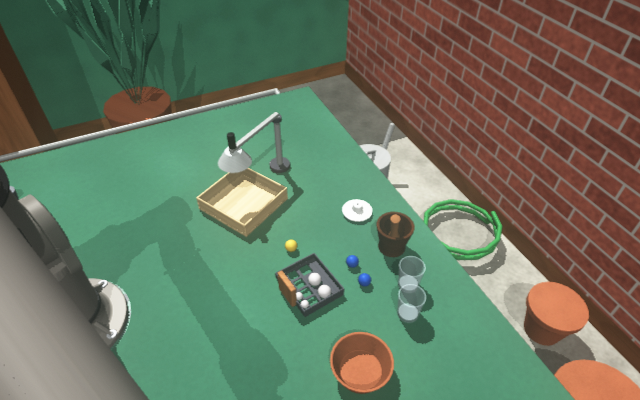

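Run:
```python
from h import *
np.set_printoptions(precision=1,suppress=True)
P=lambda u,v:(u/640,v/400)
print('pivot',atz('top',P(173,200.9),193),atz('side',P(275.4,114.4),193), tri(P(173,200.9),P(275.4,114.4)))
print('knob',atz('top',P(211,255.4),219),atz('side',P(231.5,142.7),219))
print('riddle',atz('top',P(339,237.3),0),atz('side',P(308,289.1),0))
print('slot',atz('top',P(343.2,250.2),11),atz('side',P(291.3,292.8),11))
print('grip',atz('top',P(348.4,252.1),57),atz('side',P(284.1,284.3),57))
print('tray',atz('top',P(221.4,261.5),0),atz('side',P(242.8,201.8),0))
print('saucer',atz('top',P(422.3,229.9),0),atz('side',P(358.2,371.6),0))
print('mortar',atz('top',P(325.6,154.2),0),atz('side',P(391.7,246.7),0))
print('tum',atz('top',P(388.6,177.2),0),atz('top',P(364.9,163.7),0),atz('side',P(408,312.3),0))
for q in [(339.5,231),(353,228),(350,248.5),(359.5,247)]: print('pebT',atz('top',P(*q),20))
a=cv2.imread('pics/t0.png')[200:275,290:380];b=cv2.imread('pics/s0.png')[240:325,260:360]
a=cv2.resize(a,(400,333),interpolation=cv2.INTER_CUBIC);b=cv2.resize(b,(392,333),interpolation=cv2.INTER_CUBIC)
cv2.imwrite('pics/c0.png',np.hstack([a,b]))
# outline min-area rects
for l in('tray','riddle'):
    r=ctrl.outline_of('top',l)[0]; m=r['region'].astype(np.uint8)
    c=max(cv2.findContours(m,0,2)[0],key=cv2.contourArea); print(l,cv2.boxPoints(cv2.minAreaRect(c)).tolist(),
     [atz('top',P(*p),45 if l=='tray' else 26)[:2] for p in cv2.boxPoints(cv2.minAreaRect(c))])
```

```text
pivot [628.3 308.3 193. ] [628.2 309.8 193. ] (array([627.8, 308. , 194.3]), np.float64(0.3836569076646591))
knob [473.2 207.9 219. ] [469.3 205.6 219. ]
riddle [ 524.7 -136.8    0. ] [ 521.9 -142.5    0. ]
slot [ 483.9 -145.    11. ] [ 478.4 -142.1   11. ]
grip [ 472.4 -155.7   57. ] [ 462.  -142.8   57. ]
tray [478.8 217.8   0. ] [475.1 209.6   0. ]
saucer [ 528.3 -389.4    0. ] [ 532.5 -377.2    0. ]
mortar [ 787.5 -118.2    0. ] [ 776.1 -114.8    0. ]
tum [ 699.3 -306.     0. ] [ 747.8 -237.3    0. ] [ 706.9 -300.1    0. ]
pebT [ 540.7 -138.5   20. ]
pebT [ 546.6 -179.3   20. ]
pebT [ 486.4 -164.7   20. ]
pebT [ 488.8 -193.1   20. ]
tray [[179.8461456298828, 254.76922607421875], [234.99998474121094, 218.0], [270.5384521484375, 271.30767822265625], [215.3845977783203, 308.076904296875]] [array([502.4, 329.3]), array([598.2, 166. ]), array([435.5,  71.1]), array([344.4, 232.3])]
riddle [[314.9708251953125, 222.11143493652344], [357.85943603515625, 213.08226013183594], [366.549072265625, 254.3581085205078], [323.66046142578125, 263.38726806640625]] [array([571.8, -67.7]), array([ 589.4, -197.4]), array([ 465., -211.]), array([448.2, -83.5])]
```

View pics/c0.png

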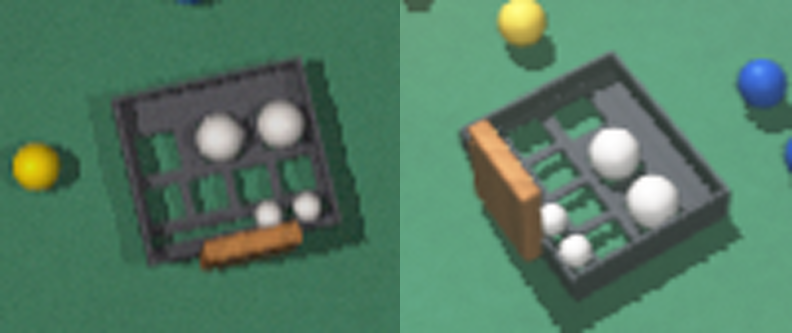

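```bash
cat >> h.py <<'E'
def plan(*wps):
    """wps: (x,y,z,psi) -> per-leg tool-frame totals, assuming moved first with rotation spread after (uses start frame)"""
    o=ctrl.get_obs();R=np.array(o['ee_rot']);p=np.array(o['tool_pos']);psi=np.arctan2(R[1,0],R[0,0])
    print('at',p.round(1),'psi',psi.round(4),'tilt',R[:,2].round(3),'t',o['clock'],'w',round(o['width'],1),'gf',round(o['grasp_force'],1),'F',np.round(o['contact_force'],1))
    for x,y,z,s in wps:
        w=np.array([x,y,z])-p;c,n=np.cos(psi),np.sin(psi)
        print('dx %.1f dy %.1f dz %.1f  then rz %.3f'%(w[0]*c+w[1]*n,w[0]*n-w[1]*c,-w[2],-(s-psi)));p=np.array([x,y,z]);psi=s
E
python3 -c "
from h import *
plan((540,-150,450,.576),(473,208,450,.576),(473,208,382,.576))"
```

```text
at [ 198.  -645.3  404.7] psi 0.2977 tilt [ 0. -0. -1.] t 1.4 w 85.3 gf 0.0 F [-0.1  0.  -0.5]
dx 472.2 dy -373.2 dz -45.3  then rz -0.278
dx 138.8 dy -336.7 dz 0.0  then rz -0.000
dx 0.0 dy 0.0 dz 68.0  then rz -0.000
```

```bash
python3 -m crank '[{"grip":85,"dx":39.3,"dy":-31.1,"dz":-3.8},{"grip":85,"dx":39.3,"dy":-31.1,"dz":-3.8},{"grip":85,"dx":39.3,"dy":-31.1,"dz":-3.8},{"grip":85,"dx":39.3,"dy":-31.1,"dz":-3.8},{"grip":85,"dx":39.3,"dy":-31.1,"dz":-3.8},{"grip":85,"dx":39.3,"dy":-31.1,"dz":-3.8},{"grip":85,"dx":39.3,"dy":-31.1,"dz":-3.8},{"grip":85,"dx":39.3,"dy":-31.1,"dz":-3.8},{"grip":85,"dx":39.3,"dy":-31.1,"dz":-3.8},{"grip":85,"dx":39.3,"dy":-31.1,"dz":-3.8}]' 20
python3 -m crank '[{"grip":85,"dx":39.3,"dy":-31.1,"dz":-3.8},{"grip":85,"dx":39.3,"dy":-31.1,"dz":-3.8},{"grip":85,"rz":-0.139},{"grip":85,"rz":-0.139},{"grip":85,"dx":17.35,"dy":-42.1},{"grip":85,"dx":17.35,"dy":-42.1},{"grip":85,"dx":17.35,"dy":-42.1},{"grip":85,"dx":17.35,"dy":-42.1},{"grip":85,"dx":17.35,"dy":-42.1},{"grip":85,"dx":17.35,"dy":-42.1}]'
python3 -c "
from h import *
plan((473,208,450,.576),(473,208,382,.576))"
```

```text
at [ 198.  -645.3  404.7] psi 0.2977 tilt [ 0. -0. -1.] t 1.4 w 85.3 gf 0.0 F [-0.1  0.  -0.5]
dx 513.2 dy -735.1 dz -45.3  then rz -0.278
dx 0.0 dy 0.0 dz 68.0  then rz -0.000invalid input
invalid input
```

```bash
python3 -m crank '[{"grip":85,"dx":39.3,"dy":-31.1,"dz":-3.8,"rx":0,"ry":0,"rz":0},{"grip":85,"dx":39.3,"dy":-31.1,"dz":-3.8,"rx":0,"ry":0,"rz":0},{"grip":85,"dx":39.3,"dy":-31.1,"dz":-3.8,"rx":0,"ry":0,"rz":0},{"grip":85,"dx":39.3,"dy":-31.1,"dz":-3.8,"rx":0,"ry":0,"rz":0},{"grip":85,"dx":39.3,"dy":-31.1,"dz":-3.8,"rx":0,"ry":0,"rz":0},{"grip":85,"dx":39.3,"dy":-31.1,"dz":-3.8,"rx":0,"ry":0,"rz":0},{"grip":85,"dx":39.3,"dy":-31.1,"dz":-3.8,"rx":0,"ry":0,"rz":0},{"grip":85,"dx":39.3,"dy":-31.1,"dz":-3.8,"rx":0,"ry":0,"rz":0},{"grip":85,"dx":39.3,"dy":-31.1,"dz":-3.8,"rx":0,"ry":0,"rz":0},{"grip":85,"dx":39.3,"dy":-31.1,"dz":-3.8,"rx":0,"ry":0,"rz":0}]' 20
python3 -m crank --help | head -20
python3 -c "
from h import *
plan((473,208,450,.576),(473,208,382,.576))"
```

```text
clock: 2.65
tool_pos: [483.2, -231.3, 443.1]
ee_rot: [[0.956, 0.293, 0.001], [0.293, -0.956, -0.0], [0.0, 0.001, -1.0]]
contact_force: [0.9, 0.2, 1.2]
width: 85.1
grasp_force: 0.0
at [ 483.2 -231.3  443.1] psi 0.2976 tilt [ 0.001 -0.    -1.   ] t 2.65 w 85.1 gf 0.0 F [0.9 0.2 1.2]
dx 119.0 dy -423.0 dz -6.9  then rz -0.278
dx 0.0 dy 0.0 dz 68.0  then rz -0.000invalid input: not JSON, or not a number
```

```bash
python3 -m crank '[{"grip":85,"dx":14.9,"dy":-52.9,"dz":-0.9,"rx":0,"ry":0,"rz":0},{"grip":85,"dx":14.9,"dy":-52.9,"dz":-0.9,"rx":0,"ry":0,"rz":0},{"grip":85,"dx":14.9,"dy":-52.9,"dz":-0.9,"rx":0,"ry":0,"rz":0},{"grip":85,"dx":14.9,"dy":-52.9,"dz":-0.9,"rx":0,"ry":0,"rz":0},{"grip":85,"dx":14.9,"dy":-52.9,"dz":-0.9,"rx":0,"ry":0,"rz":0},{"grip":85,"dx":14.9,"dy":-52.9,"dz":-0.9,"rx":0,"ry":0,"rz":0},{"grip":85,"dx":14.9,"dy":-52.9,"dz":-0.9,"rx":0,"ry":0,"rz":0},{"grip":85,"dx":14.9,"dy":-52.9,"dz":-0.9,"rx":0,"ry":0,"rz":0},{"grip":85,"dx":0,"dy":0,"dz":0,"rx":0,"ry":0,"rz":-0.139},{"grip":85,"dx":0,"dy":0,"dz":0,"rx":0,"ry":0,"rz":-0.139}]' 
python3 -c "
from h import *
plan((473,208,450,.576),(473,208,382,.576))
snap('top','t1');snap('side','s1')
print(proj('side',(473,208,219)),proj('top',(473,208,219)))
for c in('top','side'):
  for x in ctrl.spot_point(c,'lamp_knob'): print(c,np.array(x['position'])*[640,400],x['score'],atz(c,x['position'],219))
"
```

```text
clock: 3.9
tool_pos: [472.1, 207.8, 449.9]
ee_rot: [[0.835, 0.55, 0.0], [0.55, -0.835, 0.0], [0.0, -0.0, -1.0]]
contact_force: [0.7, -0.9, 0.3]
width: 84.5
grasp_force: 0.0
at [472.1 207.8 449.9] psi 0.5823 tilt [ 0.  0. -1.] t 3.9 w 84.5 gf 0.0 F [ 0.7 -0.9  0.3]
dx 0.9 dy 0.4 dz -0.1  then rz 0.006
dx 0.0 dy 0.0 dz 68.0  then rz -0.000
(np.float64(232.62628062325786), np.float64(141.79217218726012)) (np.float64(210.98215559064886), np.float64(255.49716830119635))
top [209.088 257.   ] 0.64 [469.54956115 212.9137351  219.        ]
side [231.872 139.92 ] 0.69 [473.64570715 216.21440026 219.        ]
```

View pics/s1.png

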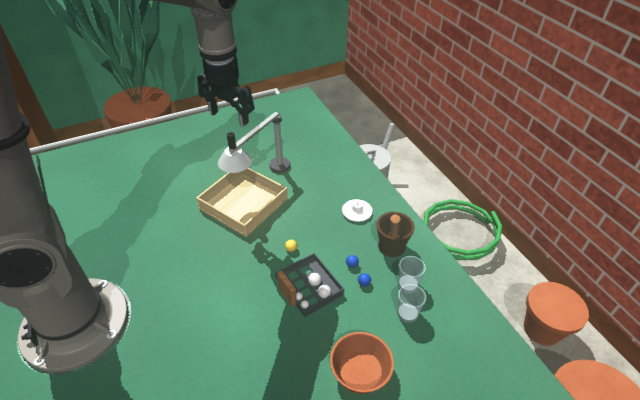

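```bash
python3 -m crank '[{"grip":85,"dx":0,"dy":0,"dz":17,"rx":0,"ry":0,"rz":0},{"grip":85,"dx":0,"dy":0,"dz":17,"rx":0,"ry":0,"rz":0},{"grip":85,"dx":0,"dy":0,"dz":17,"rx":0,"ry":0,"rz":0},{"grip":85,"dx":0,"dy":0,"dz":17,"rx":0,"ry":0,"rz":0},{"grip":10,"dx":0,"dy":0,"dz":0,"rx":0,"ry":0,"rz":0},{"grip":10,"dx":0,"dy":0,"dz":0,"rx":0,"ry":0,"rz":0},{"grip":10,"dx":0,"dy":0,"dz":0,"rx":0,"ry":0,"rz":0},{"grip":10,"dx":0,"dy":0,"dz":0,"rx":0,"ry":0,"rz":0},{"grip":10,"dx":0,"dy":0,"dz":0,"rx":0,"ry":0,"rz":0},{"grip":10,"dx":0,"dy":0,"dz":0,"rx":0,"ry":0,"rz":0}]' 20
```

```text
clock: 5.35
tool_pos: [471.1, 209.3, 382.9]
ee_rot: [[0.837, 0.547, -0.0], [0.547, -0.837, 0.003], [0.001, -0.003, -1.0]]
contact_force: [-5.0, 6.9, 5.0]
width: 19.4
grasp_force: 22.7
```

```bash
A='x'; python3 -m crank '[{"grip":10,"dx":0.5,"dy":-13.9,"dz":0,"rx":0,"ry":0,"rz":0.075},{"grip":10,"dx":0.5,"dy":-13.9,"dz":0,"rx":0,"ry":0,"rz":0.075},{"grip":10,"dx":0.5,"dy":-13.9,"dz":0,"rx":0,"ry":0,"rz":0.075},{"grip":10,"dx":0.5,"dy":-13.9,"dz":0,"rx":0,"ry":0,"rz":0.075},{"grip":10,"dx":0.5,"dy":-13.9,"dz":0,"rx":0,"ry":0,"rz":0.075},{"grip":10,"dx":0.5,"dy":-13.9,"dz":0,"rx":0,"ry":0,"rz":0.075},{"grip":10,"dx":0.5,"dy":-13.9,"dz":0,"rx":0,"ry":0,"rz":0.075},{"grip":10,"dx":0.5,"dy":-13.9,"dz":0,"rx":0,"ry":0,"rz":0.075},{"grip":10,"dx":0.5,"dy":-13.9,"dz":0,"rx":0,"ry":0,"rz":0.075},{"grip":10,"dx":0.5,"dy":-13.9,"dz":0,"rx":0,"ry":0,"rz":0.075}]'
```

```text
clock: 6.6
tool_pos: [444.6, 341.1, 382.9]
ee_rot: [[0.985, -0.175, 0.001], [-0.175, -0.985, 0.001], [0.001, -0.001, -1.0]]
contact_force: [-1.8, 0.9, 3.7]
width: 19.3
grasp_force: 22.6
```

```bash
python3 -m crank '[{"grip":10,"dx":0.5,"dy":-13.9,"dz":0,"rx":0,"ry":0,"rz":0.075},{"grip":10,"dx":0.5,"dy":-13.9,"dz":0,"rx":0,"ry":0,"rz":0.075},{"grip":10,"dx":0.5,"dy":-13.9,"dz":0,"rx":0,"ry":0,"rz":0.075},{"grip":10,"dx":0.5,"dy":-13.9,"dz":0,"rx":0,"ry":0,"rz":0.075},{"grip":10,"dx":0.5,"dy":-13.9,"dz":0,"rx":0,"ry":0,"rz":0.075},{"grip":10,"dx":0.5,"dy":-13.9,"dz":0,"rx":0,"ry":0,"rz":0.075},{"grip":10,"dx":0.5,"dy":-13.9,"dz":0,"rx":0,"ry":0,"rz":0.075},{"grip":10,"dx":0.5,"dy":-13.9,"dz":0,"rx":0,"ry":0,"rz":0.075},{"grip":10,"dx":0.5,"dy":-13.9,"dz":0,"rx":0,"ry":0,"rz":0.075},{"grip":10,"dx":0.5,"dy":-13.9,"dz":0,"rx":0,"ry":0,"rz":0.075}]'
python3 -m crank '[{"grip":50,"dx":0,"dy":0,"dz":0,"rx":0,"ry":0,"rz":0},{"grip":50,"dx":0,"dy":0,"dz":0,"rx":0,"ry":0,"rz":0},{"grip":50,"dx":0,"dy":0,"dz":0,"rx":0,"ry":0,"rz":0},{"grip":50,"dx":0,"dy":0,"dz":0,"rx":0,"ry":0,"rz":0},{"grip":50,"dx":0,"dy":0,"dz":-20,"rx":0,"ry":0,"rz":0},{"grip":50,"dx":0,"dy":0,"dz":-20,"rx":0,"ry":0,"rz":0},{"grip":50,"dx":0,"dy":0,"dz":-30,"rx":0,"ry":0,"rz":0},{"grip":50,"dx":0,"dy":0,"dz":0,"rx":0,"ry":0,"rz":-0.15},{"grip":50,"dx":0,"dy":0,"dz":0,"rx":0,"ry":0,"rz":-0.15},{"grip":50,"dx":0,"dy":0,"dz":0,"rx":0,"ry":0,"rz":-0.15}]'
```

```text
clock: 7.85
tool_pos: [515.2, 458.0, 383.1]
ee_rot: [[0.603, -0.798, 0.001], [-0.798, -0.603, 0.003], [-0.002, -0.002, -1.0]]
contact_force: [0.2, 1.0, -5.3]
width: 19.3
grasp_force: 21.7
clock: 9.1
tool_pos: [515.8, 455.5, 452.1]
ee_rot: [[0.892, -0.452, -0.0], [-0.452, -0.892, 0.0], [-0.0, -0.0, -1.0]]
contact_force: [0.4, -0.7, 0.5]
width: 49.9
grasp_force: 0.0
```

Run:
```python
from h import *
np.set_printoptions(precision=1,suppress=True)
P=lambda u,v:(u/640,v/400)
print('gripcrop',atz('top',P(346.7,254.7),57))
im=snap('top','t2');snap('side','s2')
for l,z in [('riddle_grip',57),('riddle',0),('large1_center',20),('small1_center',20),('tray',0)]:
    for c in('top','side'):
        for x in ctrl.spot_point(c,l)[:3]: print(l,c,round(x['score'],2),atz(c,x['position'],z)[:2])
for l,z in(('tray',45),('riddle',26)):
    for c in ('top','side'):
        r=ctrl.outline_of(c,l)[0]; m=r['region'].astype(np.uint8)
        k=cv2.boxPoints(cv2.minAreaRect(max(cv2.findContours(m,0,2)[0],key=cv2.contourArea)))
        if c=='top':
            q=np.array([atz('top',P(*p),z)[:2] for p in k]); print(l,q.tolist(),q.mean(0))
# orange grip mask in top
h=cv2.cvtColor(im,cv2.COLOR_RGB2HSV);m=cv2.inRange(h,(5,120,80),(18,255,255))[240:270,320:370]
k=cv2.minAreaRect(np.argwhere(m)[:,::-1].astype(np.float32));print(k)
print([atz('top',P(p[0]+320.5,p[1]+240.5),66)[:2] for p in cv2.boxPoints(k)])
plan((463,-148,330,1.70),(463,-148,212,1.70))
```

```text
gripcrop [ 465.3 -150.1   57. ]
riddle_grip top 0.88 [ 468.1 -151.5]
riddle_grip side 0.7 [ 474.5 -184.2]
riddle_grip side 0.66 [ 466.1 -145.6]
riddle_grip side 0.59 [ 480.6 -215.9]
riddle top 0.75 [ 526.6 -136.6]
riddle side 0.86 [ 523.3 -144.8]
riddle side 0.5 [ 771.7 -110.4]
large1_center top 0.46 [ 544.3 -189.3]
large1_center side 0.63 [ 555.1 -169.9]
large1_center side 0.45 [589.7 783.1]
small1_center top 0.52 [ 496.  -191.5]
small1_center side 0.23 [ 534.8 -129.8]
tray side 0.93 [476.4 209.9]
tray [[505.79296701644864, 327.71839750073934], [597.7225101337046, 164.67637324895287], [431.7386214035878, 71.52959363365173], [344.46807471495674, 232.32656965572627]] [469.9 199.1]
riddle [[748.4907512956537, -283.87426995128493], [743.7441994311891, -347.9359961798242], [668.5785942132447, -339.20653578715], [673.2917037367631, -275.8331813870969]] [ 708.5 -311.7]
((25.831459045410156, 14.269662857055664), (5.096815586090088, 23.235485076904297), 77.00537872314453)
[array([ 466.5, -114.4]), array([ 476.5, -180.2]), array([ 462.1, -182.1]), array([ 452.2, -116.5])]
at [515.7 456.  451.9] psi -0.4743 tilt [ 0. -0. -1.] t 9.9 w 49.9 gf 0.0 F [-0.1  0.4  0.3]
dx 229.0 dy 561.4 dz 121.9  then rz -2.174
dx 0.0 dy 0.0 dz 118.0  then rz -0.000
```

View pics/t2.png

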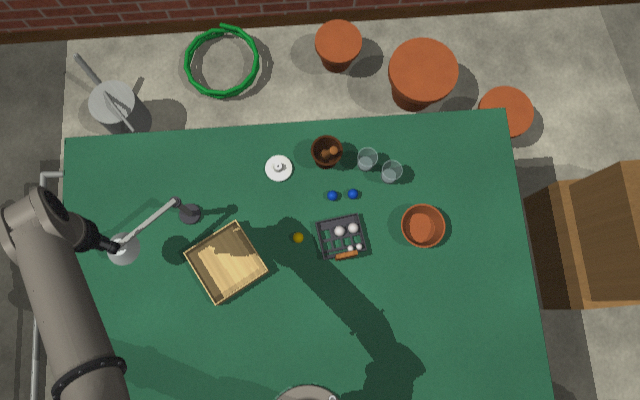

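```bash
python3 -m crank '[{"grip":50,"dx":20.8,"dy":51,"dz":0,"rx":0,"ry":0,"rz":0},{"grip":50,"dx":20.8,"dy":51,"dz":0,"rx":0,"ry":0,"rz":0},{"grip":50,"dx":20.8,"dy":51,"dz":0,"rx":0,"ry":0,"rz":0},{"grip":50,"dx":20.8,"dy":51,"dz":0,"rx":0,"ry":0,"rz":0},{"grip":50,"dx":20.8,"dy":51,"dz":0,"rx":0,"ry":0,"rz":0},{"grip":50,"dx":20.8,"dy":51,"dz":0,"rx":0,"ry":0,"rz":0},{"grip":50,"dx":20.8,"dy":51,"dz":0,"rx":0,"ry":0,"rz":0},{"grip":50,"dx":20.8,"dy":51,"dz":0,"rx":0,"ry":0,"rz":0},{"grip":50,"dx":20.8,"dy":51,"dz":0,"rx":0,"ry":0,"rz":0},{"grip":50,"dx":20.8,"dy":51,"dz":0,"rx":0,"ry":0,"rz":0}]'
python3 -m crank '[{"grip":45,"dx":20.8,"dy":51,"dz":0,"rx":0,"ry":0,"rz":0},{"grip":45,"dx":0,"dy":0,"dz":10,"rx":0,"ry":0,"rz":-0.18},{"grip":45,"dx":0,"dy":0,"dz":10,"rx":0,"ry":0,"rz":-0.18},{"grip":45,"dx":0,"dy":0,"dz":10,"rx":0,"ry":0,"rz":-0.18},{"grip":45,"dx":0,"dy":0,"dz":10,"rx":0,"ry":0,"rz":-0.18},{"grip":45,"dx":0,"dy":0,"dz":10,"rx":0,"ry":0,"rz":-0.18},{"grip":45,"dx":0,"dy":0,"dz":10,"rx":0,"ry":0,"rz":-0.18},{"grip":45,"dx":0,"dy":0,"dz":10,"rx":0,"ry":0,"rz":-0.18},{"grip":45,"dx":0,"dy":0,"dz":10,"rx":0,"ry":0,"rz":-0.18},{"grip":45,"dx":0,"dy":0,"dz":10,"rx":0,"ry":0,"rz":-0.18}]'
python3 -m crank '[{"grip":40,"dx":0,"dy":0,"dz":10,"rx":0,"ry":0,"rz":-0.18},{"grip":40,"dx":0,"dy":0,"dz":10,"rx":0,"ry":0,"rz":-0.18},{"grip":40,"dx":0,"dy":0,"dz":10,"rx":0,"ry":0,"rz":-0.18},{"grip":40,"dx":0,"dy":0,"dz":0,"rx":0,"ry":0,"rz":-0.02},{"grip":40,"dx":0,"dy":0,"dz":0,"rx":0,"ry":0,"rz":0},{"grip":40,"dx":0,"dy":0,"dz":0,"rx":0,"ry":0,"rz":0},{"grip":40,"dx":0,"dy":0,"dz":0,"rx":0,"ry":0,"rz":0},{"grip":40,"dx":0,"dy":0,"dz":0,"rx":0,"ry":0,"rz":0},{"grip":40,"dx":0,"dy":0,"dz":0,"rx":0,"ry":0,"rz":0},{"grip":40,"dx":0,"dy":0,"dz":0,"rx":0,"ry":0,"rz":0}]'
python3 -c "
from h import *
plan((464.5,-149,250,1.71),(464.5,-149,212,1.71))
"
```

```text
clock: 11.15
tool_pos: [467.4, -94.6, 452.2]
ee_rot: [[0.89, -0.457, 0.001], [-0.457, -0.89, 0.001], [0.001, -0.001, -1.0]]
contact_force: [1.1, -0.1, -0.1]
width: 50.0
grasp_force: 0.0
clock: 12.4
tool_pos: [463.1, -147.7, 361.8]
ee_rot: [[0.407, 0.913, 0.0], [0.913, -0.407, 0.0], [0.0, 0.0, -1.0]]
contact_force: [0.1, 0.6, -0.1]
width: 44.9
grasp_force: 0.0
clock: 13.65
tool_pos: [463.1, -147.6, 331.9]
ee_rot: [[-0.134, 0.991, 0.0], [0.991, 0.134, -0.0], [-0.0, 0.0, -1.0]]
contact_force: [0.1, -0.8, 1.1]
width: 39.9
grasp_force: 0.0
at [ 463.1 -147.6  331.9] psi 1.7057 tilt [ 0. -0. -1.] t 13.65 w 39.9 gf 0.0 F [ 0.1 -0.8  1.1]
dx -1.6 dy 1.2 dz 81.9  then rz -0.004
dx 0.0 dy 0.0 dz 38.0  then rz -0.000
```

Descend to 212 and grip; then check.

```bash
python3 -m crank '[{"grip":40,"dx":-1.6,"dy":1.2,"dz":20,"rx":0,"ry":0,"rz":0},{"grip":40,"dx":0,"dy":0,"dz":25,"rx":0,"ry":0,"rz":0},{"grip":40,"dx":0,"dy":0,"dz":25,"rx":0,"ry":0,"rz":0},{"grip":40,"dx":0,"dy":0,"dz":25,"rx":0,"ry":0,"rz":0},{"grip":40,"dx":0,"dy":0,"dz":15,"rx":0,"ry":0,"rz":0},{"grip":40,"dx":0,"dy":0,"dz":10,"rx":0,"ry":0,"rz":0},{"grip":5,"dx":0,"dy":0,"dz":0,"rx":0,"ry":0,"rz":0},{"grip":5,"dx":0,"dy":0,"dz":0,"rx":0,"ry":0,"rz":0},{"grip":5,"dx":0,"dy":0,"dz":0,"rx":0,"ry":0,"rz":0},{"grip":5,"dx":0,"dy":0,"dz":0,"rx":0,"ry":0,"rz":0}]' 80
python3 -c "
from h import *
plan()
im=snap('side','s3')
cv2.imwrite('pics/c3.png',cv2.resize(im[200:340,220:400,::-1],(720,560),interpolation=cv2.INTER_CUBIC))
"
```

```text
clock: 14.9
tool_pos: [464.7, -149.1, 212.4]
ee_rot: [[-0.134, 0.991, 0.001], [0.991, 0.134, -0.0], [-0.0, 0.001, -1.0]]
contact_force: [-0.6, 0.5, 2.5]
width: 12.8
grasp_force: 78.8
at [ 464.7 -149.1  212.4] psi 1.7057 tilt [ 0.001 -0.    -1.   ] t 14.9 w 12.8 gf 78.8 F [-0.6  0.5  2.5]
```

View pics/c3.png

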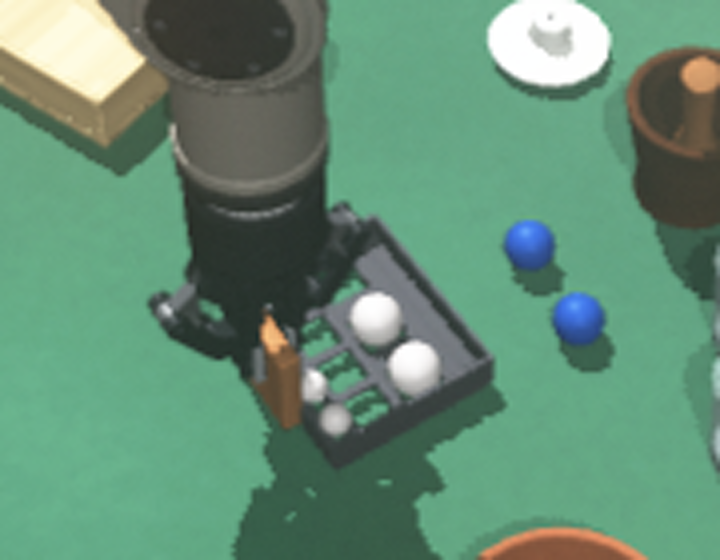

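```bash
python3 -m crank '[{"grip":5,"dx":0,"dy":0,"dz":-3,"rx":0,"ry":0,"rz":0},{"grip":5,"dx":0,"dy":0,"dz":-8,"rx":0,"ry":0,"rz":0},{"grip":5,"dx":0,"dy":0,"dz":-13,"rx":0,"ry":0,"rz":0},{"grip":5,"dx":0,"dy":0,"dz":-17,"rx":0,"ry":0,"rz":0},{"grip":5,"dx":0,"dy":0,"dz":-20,"rx":0,"ry":0,"rz":0},{"grip":5,"dx":0,"dy":0,"dz":-20,"rx":0,"ry":0,"rz":0},{"grip":5,"dx":0,"dy":0,"dz":-15,"rx":0,"ry":0,"rz":0},{"grip":5,"dx":0,"dy":0,"dz":-9,"rx":0,"ry":0,"rz":0},{"grip":5,"dx":0,"dy":0,"dz":-5,"rx":0,"ry":0,"rz":0},{"grip":5,"dx":0,"dy":0,"dz":0,"rx":0,"ry":0,"rz":0}]'
python3 -m crank '[{"grip":5,"dx":6,"dy":0.5,"dz":0,"rx":0,"ry":0,"rz":0},{"grip":5,"dx":14,"dy":1.2,"dz":0,"rx":0,"ry":0,"rz":0},{"grip":5,"dx":22,"dy":1.8,"dz":0,"rx":0,"ry":0,"rz":0},{"grip":5,"dx":29.3,"dy":2.4,"dz":0,"rx":0,"ry":0,"rz":0},{"grip":5,"dx":29.3,"dy":2.4,"dz":0,"rx":0,"ry":0,"rz":0},{"grip":5,"dx":29.3,"dy":2.4,"dz":0,"rx":0,"ry":0,"rz":0},{"grip":5,"dx":29.3,"dy":2.4,"dz":0,"rx":0,"ry":0,"rz":0},{"grip":5,"dx":29.3,"dy":2.4,"dz":0,"rx":0,"ry":0,"rz":0},{"grip":5,"dx":29.3,"dy":2.4,"dz":0,"rx":0,"ry":0,"rz":0},{"grip":5,"dx":29.3,"dy":2.4,"dz":0,"rx":0,"ry":0,"rz":0}]'
python3 -m crank '[{"grip":5,"dx":29.3,"dy":2.4,"dz":0,"rx":0,"ry":0,"rz":0},{"grip":5,"dx":29.3,"dy":2.4,"dz":0,"rx":0,"ry":0,"rz":0},{"grip":5,"dx":29.3,"dy":2.4,"dz":0,"rx":0,"ry":0,"rz":0},{"grip":5,"dx":29.3,"dy":2.4,"dz":0,"rx":0,"ry":0,"rz":0},{"grip":5,"dx":22,"dy":1.8,"dz":0,"rx":0,"ry":0,"rz":0},{"grip":5,"dx":14,"dy":1.2,"dz":0,"rx":0,"ry":0,"rz":0},{"grip":5,"dx":6,"dy":0.5,"dz":0,"rx":0,"ry":0,"rz":0},{"grip":5,"dx":0,"dy":0,"dz":0,"rx":0,"ry":0,"rz":0.03},{"grip":5,"dx":0,"dy":0,"dz":0,"rx":0,"ry":0,"rz":0.06},{"grip":5,"dx":0,"dy":0,"dz":0,"rx":0,"ry":0,"rz":0.09}]'
python3 -m crank '[{"grip":5,"dx":0,"dy":0,"dz":0,"rx":0,"ry":0,"rz":0.1},{"grip":5,"dx":0,"dy":0,"dz":0,"rx":0,"ry":0,"rz":0.1},{"grip":5,"dx":0,"dy":0,"dz":0,"rx":0,"ry":0,"rz":0.1},{"grip":5,"dx":0,"dy":0,"dz":0,"rx":0,"ry":0,"rz":0.1},{"grip":5,"dx":0,"dy":0,"dz":0,"rx":0,"ry":0,"rz":0.1},{"grip":5,"dx":0,"dy":0,"dz":0,"rx":0,"ry":0,"rz":0.1},{"grip":5,"dx":0,"dy":0,"dz":0,"rx":0,"ry":0,"rz":0.1},{"grip":5,"dx":0,"dy":0,"dz":0,"rx":0,"ry":0,"rz":0.1},{"grip":5,"dx":0,"dy":0,"dz":0,"rx":0,"ry":0,"rz":0.1},{"grip":5,"dx":0,"dy":0,"dz":0,"rx":0,"ry":0,"rz":0.08}]'
python3 - <<'E'
from h import *
im=snap('side','s4');it=snap('top','t4')
for x in ctrl.spot_point('side','tray')+ctrl.spot_point('top','tray'): print(x['score'],atz('side',x['position'],0))
plan((443.5,258,322,.525),(443.5,258,270,.525))
a=cv2.resize(im[120:270,180:330,::-1],(400,400));b=cv2.resize(it[200:320,170:290,::-1],(400,400));cv2.imwrite('pics/c4.png',np.hstack([a,b]))
E
```

```text
clock: 16.2
tool_pos: [464.5, -148.9, 321.9]
ee_rot: [[-0.135, 0.991, -0.0], [0.991, 0.135, 0.0], [0.0, -0.0, -1.0]]
contact_force: [0.2, 0.1, -3.7]
width: 13.2
grasp_force: 78.0
clock: 17.45
tool_pos: [450.7, 100.5, 321.6]
ee_rot: [[-0.136, 0.991, -0.001], [0.991, 0.136, 0.0], [0.0, -0.001, -1.0]]
contact_force: [0.8, -0.8, -3.3]
width: 13.1
grasp_force: 78.0
clock: 18.7
tool_pos: [443.2, 256.8, 321.9]
ee_rot: [[0.051, 0.999, -0.0], [0.999, -0.051, -0.0], [-0.0, -0.0, -1.0]]
contact_force: [0.5, -0.5, -3.8]
width: 12.9
grasp_force: 78.0
clock: 19.95
tool_pos: [443.2, 256.9, 322.0]
ee_rot: [[0.858, 0.514, 0.0], [0.514, -0.858, -0.0], [0.0, 0.0, -1.0]]
contact_force: [0.2, 0.1, -4.1]
width: 12.8
grasp_force: 78.0
0.81 [4.83766499e+02 2.19018537e+02 1.13686838e-13]
0.95 [3.67455098e+02 3.43896466e+01 1.13686838e-13]
at [443.1 257.4 322. ] psi 0.5458 tilt [ 0. -0. -1.] t 20.15 w 12.9 gf 78.0 F [ 0.2  0.1 -4.7]
dx 0.6 dy -0.3 dz -0.0  then rz 0.021
dx 0.0 dy 0.0 dz 52.0  then rz -0.000
```

View pics/c4.png

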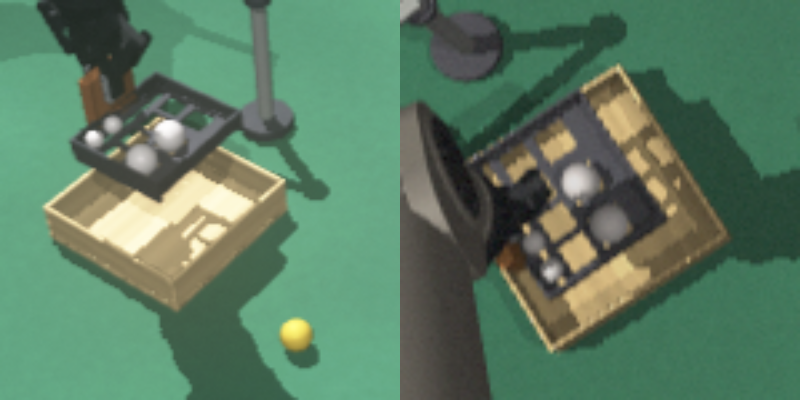

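```bash
python3 -m crank '[{"grip":5,"dx":0.6,"dy":0,"dz":-0,"rx":0,"ry":0,"rz":0.02},{"grip":5,"dx":0,"dy":0,"dz":5,"rx":0,"ry":0,"rz":0},{"grip":5,"dx":0,"dy":0,"dz":10,"rx":0,"ry":0,"rz":0},{"grip":5,"dx":0,"dy":0,"dz":13,"rx":0,"ry":0,"rz":0},{"grip":5,"dx":0,"dy":0,"dz":12,"rx":0,"ry":0,"rz":0},{"grip":5,"dx":0,"dy":0,"dz":8,"rx":0,"ry":0,"rz":0},{"grip":5,"dx":0,"dy":0,"dz":4,"rx":0,"ry":0,"rz":0},{"grip":5,"dx":0,"dy":0,"dz":0,"rx":0,"ry":0,"rz":0},{"grip":5,"dx":0,"dy":0,"dz":0,"rx":0,"ry":0,"rz":0},{"grip":5,"dx":0,"dy":0,"dz":0,"rx":0,"ry":0,"rz":0}]' 100
python3 -m crank '[{"grip":5,"dx":0,"dy":20,"dz":0,"rx":0,"ry":0,"rz":0},{"grip":5,"dx":0,"dy":-20,"dz":0,"rx":0,"ry":0,"rz":0},{"grip":5,"dx":0,"dy":-20,"dz":0,"rx":0,"ry":0,"rz":0},{"grip":5,"dx":0,"dy":20,"dz":0,"rx":0,"ry":0,"rz":0},{"grip":5,"dx":0,"dy":20,"dz":0,"rx":0,"ry":0,"rz":0},{"grip":5,"dx":0,"dy":-20,"dz":0,"rx":0,"ry":0,"rz":0},{"grip":5,"dx":0,"dy":-20,"dz":0,"rx":0,"ry":0,"rz":0},{"grip":5,"dx":0,"dy":20,"dz":0,"rx":0,"ry":0,"rz":0},{"grip":5,"dx":0,"dy":0,"dz":0,"rx":0,"ry":0,"rz":0},{"grip":5,"dx":0,"dy":0,"dz":0,"rx":0,"ry":0,"rz":0}]'
python3 - <<'E'
from h import *
im=snap('side','s5');it=snap('top','t5')
plan()
a=cv2.resize(im[120:270,180:330,::-1],(400,400));b=cv2.resize(it[200:320,170:290,::-1],(400,400));cv2.imwrite('pics/c5.png',np.hstack([a,b]))
E
```

```text
clock: 21.4
tool_pos: [443.6, 258.5, 270.2]
ee_rot: [[0.865, 0.502, 0.001], [0.502, -0.865, 0.001], [0.001, -0.0, -1.0]]
contact_force: [-0.3, -0.5, -3.7]
width: 12.9
grasp_force: 97.5
clock: 22.65
tool_pos: [443.4, 258.6, 270.0]
ee_rot: [[0.865, 0.502, -0.0], [0.502, -0.865, 0.0], [0.0, -0.0, -1.0]]
contact_force: [-0.0, -0.5, -3.6]
width: 12.8
grasp_force: 98.7
at [443.3 258.8 269.9] psi 0.5261 tilt [-0.  0. -1.] t 22.75 w 13.0 gf 98.7 F [-0.8  0.5 -4.2]
```

View pics/c5.png

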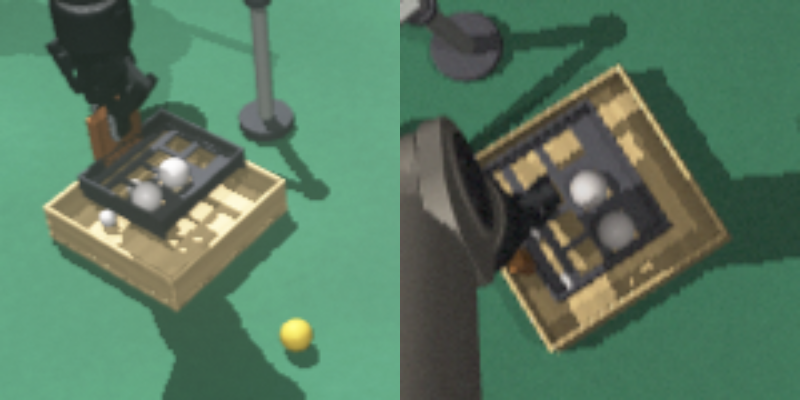

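```bash
python3 -m crank '[{"grip":5,"dx":0,"dy":20,"dz":0,"rx":0,"ry":0,"rz":0},{"grip":5,"dx":0,"dy":-20,"dz":0,"rx":0,"ry":0,"rz":0},{"grip":5,"dx":0,"dy":-20,"dz":0,"rx":0,"ry":0,"rz":0},{"grip":5,"dx":0,"dy":20,"dz":0,"rx":0,"ry":0,"rz":0},{"grip":5,"dx":0,"dy":20,"dz":0,"rx":0,"ry":0,"rz":0},{"grip":5,"dx":0,"dy":-20,"dz":0,"rx":0,"ry":0,"rz":0},{"grip":5,"dx":0,"dy":-20,"dz":0,"rx":0,"ry":0,"rz":0},{"grip":5,"dx":0,"dy":20,"dz":0,"rx":0,"ry":0,"rz":0},{"grip":5,"dx":0,"dy":0,"dz":0,"rx":0,"ry":0,"rz":0},{"grip":5,"dx":0,"dy":0,"dz":0,"rx":0,"ry":0,"rz":0}]'
python3 - <<'E'
from h import *
im=snap('side','s6');it=snap('top','t6')
plan()
a=cv2.resize(im[145:220,195:280,::-1],(400,400),interpolation=2);b=cv2.resize(it[220:295,185:260,::-1],(400,400),interpolation=2);cv2.imwrite('pics/c6.png',np.hstack([a,b]))
E
```

```text
clock: 24.0
tool_pos: [443.3, 258.7, 269.9]
ee_rot: [[0.865, 0.502, -0.0], [0.502, -0.865, 0.0], [-0.0, -0.0, -1.0]]
contact_force: [-0.8, 0.6, -3.7]
width: 13.0
grasp_force: 98.9
at [443.2 258.9 269.9] psi 0.5263 tilt [-0.  0. -1.] t 24.1 w 12.3 gf 98.9 F [ 0.1 -0.5 -3.5]
```

View pics/c6.png

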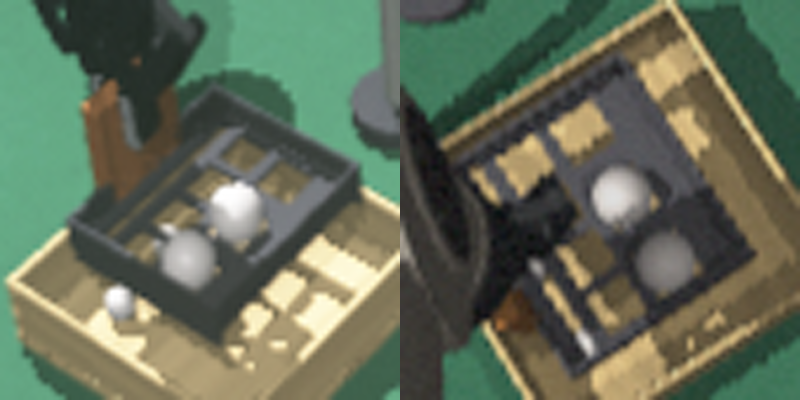

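```bash
python3 -m crank '[{"grip":5,"dx":0,"dy":0,"dz":-5,"rx":0,"ry":0,"rz":0},{"grip":5,"dx":0,"dy":0,"dz":-10,"rx":0,"ry":0,"rz":0},{"grip":5,"dx":0,"dy":0,"dz":-13,"rx":0,"ry":0,"rz":0},{"grip":5,"dx":0,"dy":0,"dz":-12,"rx":0,"ry":0,"rz":0},{"grip":5,"dx":0,"dy":0,"dz":-8,"rx":0,"ry":0,"rz":0},{"grip":5,"dx":0,"dy":0,"dz":-4,"rx":0,"ry":0,"rz":0},{"grip":5,"dx":0,"dy":0,"dz":0,"rx":0,"ry":0,"rz":-0.03},{"grip":5,"dx":0,"dy":0,"dz":0,"rx":0,"ry":0,"rz":-0.06},{"grip":5,"dx":0,"dy":0,"dz":0,"rx":0,"ry":0,"rz":-0.09},{"grip":5,"dx":0,"dy":0,"dz":0,"rx":0,"ry":0,"rz":-0.1}]'
python3 -m crank '[{"grip":5,"dx":0,"dy":0,"dz":0,"rx":0,"ry":0,"rz":-0.1},{"grip":5,"dx":0,"dy":0,"dz":0,"rx":0,"ry":0,"rz":-0.1},{"grip":5,"dx":0,"dy":0,"dz":0,"rx":0,"ry":0,"rz":-0.1},{"grip":5,"dx":0,"dy":0,"dz":0,"rx":0,"ry":0,"rz":-0.1},{"grip":5,"dx":0,"dy":0,"dz":0,"rx":0,"ry":0,"rz":-0.1},{"grip":5,"dx":0,"dy":0,"dz":0,"rx":0,"ry":0,"rz":-0.1},{"grip":5,"dx":0,"dy":0,"dz":0,"rx":0,"ry":0,"rz":-0.1},{"grip":5,"dx":0,"dy":0,"dz":0,"rx":0,"ry":0,"rz":-0.1},{"grip":5,"dx":0,"dy":0,"dz":0,"rx":0,"ry":0,"rz":-0.07},{"grip":5,"dx":0,"dy":0,"dz":0,"rx":0,"ry":0,"rz":-0.03}]'
python3 -c "
from h import *
plan((464.5,-149,322,1.706),(464.5,-149,214,1.706))"
```

```text
clock: 25.35
tool_pos: [443.3, 258.3, 321.4]
ee_rot: [[0.689, 0.724, -0.001], [0.724, -0.689, -0.001], [-0.001, 0.0, -1.0]]
contact_force: [0.3, -0.8, -3.7]
width: 12.6
grasp_force: 98.9
clock: 26.6
tool_pos: [443.3, 258.1, 321.4]
ee_rot: [[-0.136, 0.991, -0.001], [0.991, 0.136, -0.001], [-0.001, -0.001, -1.0]]
contact_force: [-0.1, -0.4, -3.1]
width: 12.9
grasp_force: 98.9
at [443.3 258.1 321.4] psi 1.7073 tilt [-0.001 -0.001 -1.   ] t 26.6 w 12.9 gf 98.9 F [-0.1 -0.4 -3.1]
dx -406.2 dy -34.4 dz -0.6  then rz 0.001
dx 0.0 dy 0.0 dz 108.0  then rz -0.000
```

```bash
python3 -m crank '[{"grip":5,"dx":-6,"dy":-0.5,"dz":0,"rx":0,"ry":0,"rz":0},{"grip":5,"dx":-14,"dy":-1.2,"dz":0,"rx":0,"ry":0,"rz":0},{"grip":5,"dx":-22,"dy":-1.8,"dz":0,"rx":0,"ry":0,"rz":0},{"grip":5,"dx":-29.3,"dy":-2.5,"dz":0,"rx":0,"ry":0,"rz":0},{"grip":5,"dx":-29.3,"dy":-2.5,"dz":0,"rx":0,"ry":0,"rz":0},{"grip":5,"dx":-29.3,"dy":-2.5,"dz":0,"rx":0,"ry":0,"rz":0},{"grip":5,"dx":-29.3,"dy":-2.5,"dz":0,"rx":0,"ry":0,"rz":0},{"grip":5,"dx":-29.3,"dy":-2.5,"dz":0,"rx":0,"ry":0,"rz":0},{"grip":5,"dx":-29.3,"dy":-2.5,"dz":0,"rx":0,"ry":0,"rz":0},{"grip":5,"dx":-29.3,"dy":-2.5,"dz":0,"rx":0,"ry":0,"rz":0}]'
python3 -m crank '[{"grip":5,"dx":-29.3,"dy":-2.5,"dz":0,"rx":0,"ry":0,"rz":0},{"grip":5,"dx":-29.3,"dy":-2.5,"dz":0,"rx":0,"ry":0,"rz":0},{"grip":5,"dx":-29.3,"dy":-2.5,"dz":0,"rx":0,"ry":0,"rz":0},{"grip":5,"dx":-29.3,"dy":-2.5,"dz":0,"rx":0,"ry":0,"rz":0},{"grip":5,"dx":-22,"dy":-1.8,"dz":0,"rx":0,"ry":0,"rz":0},{"grip":5,"dx":-14,"dy":-1.2,"dz":0,"rx":0,"ry":0,"rz":0},{"grip":5,"dx":-6,"dy":-0.5,"dz":0,"rx":0,"ry":0,"rz":0},{"grip":5,"dx":0,"dy":0,"dz":0,"rx":0,"ry":0,"rz":0},{"grip":5,"dx":0,"dy":0,"dz":0,"rx":0,"ry":0,"rz":0},{"grip":5,"dx":0,"dy":0,"dz":0,"rx":0,"ry":0,"rz":0}]'
python3 - <<'E'
from h import *
im=snap('side','s7');it=snap('top','t7')
plan((464.5,-149,213,1.706))
a=cv2.resize(im[145:270,180:320,::-1],(400,357),interpolation=2);b=cv2.resize(it[200:320,170:290,::-1],(357,357),interpolation=2)
cv2.imwrite('pics/c7.png',np.hstack([a,b]))
E
```

```text
clock: 27.85
tool_pos: [455.2, 8.1, 322.0]
ee_rot: [[-0.133, 0.991, 0.0], [0.991, 0.133, -0.0], [-0.0, 0.0, -1.0]]
contact_force: [-0.5, 0.2, -3.7]
width: 12.9
grasp_force: 98.9
clock: 29.1
tool_pos: [464.0, -148.1, 321.8]
ee_rot: [[-0.136, 0.991, -0.0], [0.991, 0.136, 0.0], [0.0, -0.0, -1.0]]
contact_force: [-0.0, -0.3, -3.8]
width: 12.8
grasp_force: 98.9
at [ 464.  -148.4  321.9] psi 1.7067 tilt [-0.  0. -1.] t 29.2 w 13.0 gf 98.9 F [-0.7  0.3 -3.7]
dx -0.7 dy 0.4 dz 108.9  then rz 0.001
```

View pics/c7.png

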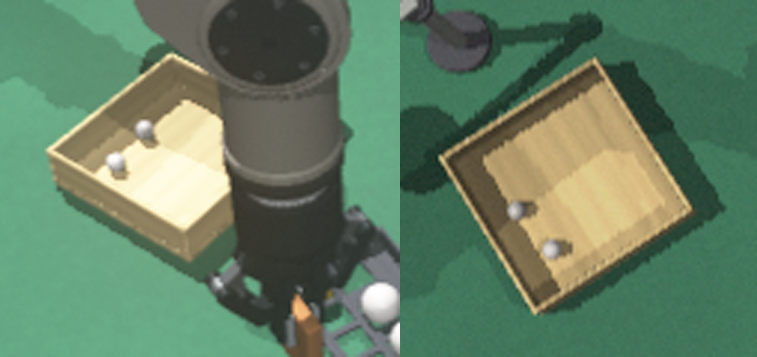

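```bash
python3 -m crank '[{"grip":5,"dx":0,"dy":0,"dz":6,"rx":0,"ry":0,"rz":0},{"grip":5,"dx":0,"dy":0,"dz":14,"rx":0,"ry":0,"rz":0},{"grip":5,"dx":0,"dy":0,"dz":20,"rx":0,"ry":0,"rz":0},{"grip":5,"dx":0,"dy":0,"dz":20,"rx":0,"ry":0,"rz":0},{"grip":5,"dx":0,"dy":0,"dz":20,"rx":0,"ry":0,"rz":0},{"grip":5,"dx":0,"dy":0,"dz":14,"rx":0,"ry":0,"rz":0},{"grip":5,"dx":0,"dy":0,"dz":8,"rx":0,"ry":0,"rz":0},{"grip":5,"dx":0,"dy":0,"dz":4,"rx":0,"ry":0,"rz":0},{"grip":5,"dx":0,"dy":0,"dz":2,"rx":0,"ry":0,"rz":0},{"grip":5,"dx":0,"dy":0,"dz":1,"rx":0,"ry":0,"rz":0}]'
```

```text
clock: 30.45
tool_pos: [464.2, -148.9, 213.2]
ee_rot: [[-0.135, 0.991, 0.001], [0.991, 0.135, -0.0], [-0.0, 0.001, -1.0]]
contact_force: [-1.0, 0.0, -2.3]
width: 13.0
grasp_force: 98.9
```

```bash
python3 -m crank '[{"grip":5,"dx":0,"dy":0,"dz":1,"rx":0,"ry":0,"rz":0},{"grip":36,"dx":0,"dy":0,"dz":0,"rx":0,"ry":0,"rz":0},{"grip":36,"dx":0,"dy":0,"dz":0,"rx":0,"ry":0,"rz":0},{"grip":36,"dx":0,"dy":0,"dz":0,"rx":0,"ry":0,"rz":0},{"grip":36,"dx":0,"dy":0,"dz":0,"rx":0,"ry":0,"rz":0},{"grip":36,"dx":0,"dy":0,"dz":-20,"rx":0,"ry":0,"rz":0},{"grip":36,"dx":0,"dy":0,"dz":-30,"rx":0,"ry":0,"rz":0},{"grip":36,"dx":0,"dy":0,"dz":-40,"rx":0,"ry":0,"rz":0},{"grip":50,"dx":0,"dy":-40,"dz":0,"rx":0,"ry":0,"rz":0},{"grip":50,"dx":0,"dy":0,"dz":0,"rx":0,"ry":0,"rz":0}]' 20
python3 - <<'E'
from h import *
np.set_printoptions(precision=1,suppress=True)
im=snap('side','s8');it=snap('top','t8')
plan()
for l,z in [('large1_center',20),('riddle',0),('riddle_grip',57),('saucer',0)]:
    for c in('top','side'):
        for x in ctrl.spot_point(c,l)[:4]: print(l,c,round(x['score'],2),np.array(x['position'])*[640,400],atz(c,x['position'],z)[:2])
a=cv2.resize(im[230:390,260:420,::-1],(400,400),interpolation=2);b=cv2.resize(it[190:270,310:390,::-1],(400,400),interpolation=2)
cv2.imwrite('pics/c8.png',np.hstack([a,b]))
E
```

```text
clock: 31.7
tool_pos: [421.8, -154.7, 301.9]
ee_rot: [[-0.132, 0.991, -0.001], [0.991, 0.132, 0.001], [0.002, -0.001, -1.0]]
contact_force: [-0.2, -0.5, -0.0]
width: 49.7
grasp_force: 0.0
at [ 424.4 -154.2  302. ] psi 1.7056 tilt [ 0.  0. -1.] t 31.8 w 49.8 gf 0.0 F [ 0.6 -0.   0.3]
large1_center top 0.61 [352.  230.7] [ 538.8 -175.6]
large1_center side 0.55 [321.7 290.3] [ 544.6 -171.9]
riddle side 0.85 [306.2 289.1] [ 517.8 -140.7]
riddle_grip top 0.69 [351.4 251.9] [ 472.2 -164.4]
riddle_grip top 0.27 [171.6 198.8] [667.  347.2]
riddle_grip side 0.78 [283.1 283.2] [ 461.  -138.9]
riddle_grip side 0.58 [310.3 277.1] [ 525.1 -150. ]
riddle_grip side 0.43 [228.6 190.1] [441.6 213.2]
riddle_grip side 0.39 [219.1 203.2] [402.7 175.1]
saucer top 0.73 [425.2 232.4] [ 520.1 -397.3]
saucer side 0.93 [356.9 372.2] [ 529.4 -377.2]
```

View pics/c8.png

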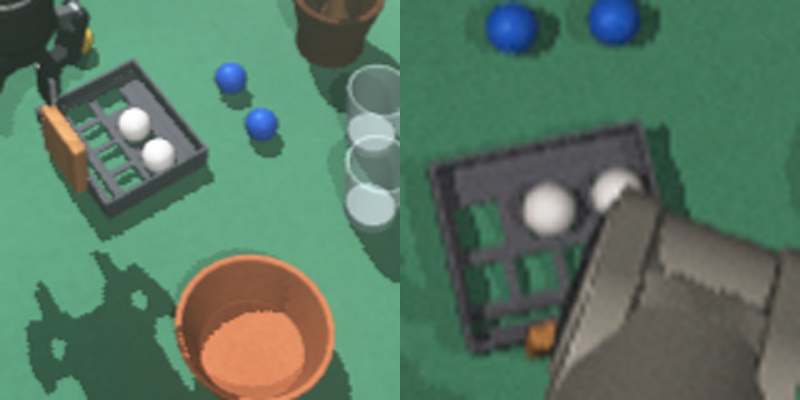

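Run:
```python
from h import *
np.set_printoptions(precision=1,suppress=True)
P=lambda u,v:(u/640,v/400)
for q in [(313.6,279.6),(323.2,292.4)]: print(atz('side',P(*q),19.6))
print(atz('top',P(310+548/5,190+208/5),19.6))
for c in('top','side'):
    r=ctrl.outline_of(c,'saucer')[0]['region'].astype(np.uint8)
    k=max(cv2.findContours(r,0,2)[0],key=cv2.contourArea); e=cv2.fitEllipse(k);print(c,e,atz(c,P(*e[0]),30))
plan((546.2,-180,302,1.706),(546.2,-180,187,1.706),(546.2,-180,290,1.706),(529,-384,290,1.706))
```

```text
[ 540.2 -135.5   19.6]
[ 545.4 -178.4   19.6]
[ 521.1 -376.    19.6]
top ((422.6821594238281, 226.01792907714844), (42.145103454589844, 44.08418273925781), 130.57705688476562) [ 535.6 -384.7   30. ]
side ((361.57757568359375, 361.51959228515625), (58.50177764892578, 63.59583282470703), 119.55279541015625) [ 541.  -372.4   30. ]
at [ 424.4 -154.3  301.8] psi 1.7058 tilt [-0. -0. -1.] t 32.3 w 50.0 gf 0.0 F [ 0.9  0.4 -0. ]
dx -41.9 dy 117.2 dz -0.2  then rz -0.000
dx 0.0 dy 0.0 dz 115.0  then rz -0.000
dx 0.0 dy 0.0 dz -103.0  then rz -0.000
dx -199.8 dy -44.5 dz -0.0  then rz -0.000
```

```bash
python3 -m crank '[{"grip":40,"dx":-14,"dy":39,"dz":0,"rx":0,"ry":0,"rz":0},{"grip":40,"dx":-14,"dy":39,"dz":0,"rx":0,"ry":0,"rz":0},{"grip":40,"dx":-13.5,"dy":39.2,"dz":0,"rx":0,"ry":0,"rz":0},{"grip":40,"dx":0,"dy":0,"dz":25,"rx":0,"ry":0,"rz":0},{"grip":40,"dx":0,"dy":0,"dz":25,"rx":0,"ry":0,"rz":0},{"grip":40,"dx":0,"dy":0,"dz":10,"rx":0,"ry":0,"rz":0},{"grip":40,"dx":0,"dy":0,"dz":0,"rx":0,"ry":0,"rz":0},{"grip":40,"dx":0,"dy":0,"dz":0,"rx":0,"ry":0,"rz":0},{"grip":40,"dx":0,"dy":0,"dz":0,"rx":0,"ry":0,"rz":0},{"grip":40,"dx":0,"dy":0,"dz":0,"rx":0,"ry":0,"rz":0}]' 25
python3 -c "
from h import *
plan((546,-179.5,187,1.706))"
```

```text
clock: 33.55
tool_pos: [546.2, -179.6, 242.5]
ee_rot: [[-0.135, 0.991, 0.001], [0.991, 0.135, -0.0], [-0.0, 0.001, -1.0]]
contact_force: [-1.3, 0.3, -0.2]
width: 40.0
grasp_force: 0.0
at [ 546.2 -179.6  242.5] psi 1.7058 tilt [ 0.001 -0.    -1.   ] t 33.55 w 40.0 gf 0.0 F [-1.3  0.3 -0.2]
dx 0.1 dy -0.2 dz 55.5  then rz -0.000
```

```bash
python3 -m crank '[{"grip":40,"dx":0,"dy":0,"dz":20,"rx":0,"ry":0,"rz":0},{"grip":40,"dx":0,"dy":0,"dz":18,"rx":0,"ry":0,"rz":0},{"grip":40,"dx":0,"dy":0,"dz":11,"rx":0,"ry":0,"rz":0},{"grip":40,"dx":0,"dy":0,"dz":6,"rx":0,"ry":0,"rz":0},{"grip":40,"dx":0,"dy":0,"dz":0,"rx":0,"ry":0,"rz":0},{"grip":22,"dx":0,"dy":0,"dz":0,"rx":0,"ry":0,"rz":0},{"grip":22,"dx":0,"dy":0,"dz":0,"rx":0,"ry":0,"rz":0},{"grip":22,"dx":0,"dy":0,"dz":0,"rx":0,"ry":0,"rz":0},{"grip":22,"dx":0,"dy":0,"dz":0,"rx":0,"ry":0,"rz":0},{"grip":22,"dx":0,"dy":0,"dz":0,"rx":0,"ry":0,"rz":0}]' 25
```

```text
clock: 34.8
tool_pos: [546.2, -179.7, 187.1]
ee_rot: [[-0.135, 0.991, 0.0], [0.991, 0.135, -0.0], [-0.0, 0.0, -1.0]]
contact_force: [0.6, -0.2, 0.4]
width: 30.3
grasp_force: 24.8
```

```bash
python3 -m crank '[{"grip":22,"dx":0,"dy":0,"dz":-15,"rx":0,"ry":0,"rz":0},{"grip":22,"dx":0,"dy":0,"dz":-35,"rx":0,"ry":0,"rz":0},{"grip":22,"dx":0,"dy":0,"dz":-35,"rx":0,"ry":0,"rz":0},{"grip":22,"dx":0,"dy":0,"dz":-15,"rx":0,"ry":0,"rz":0},{"grip":22,"dx":-15,"dy":-3.1,"dz":0,"rx":0,"ry":0,"rz":0},{"grip":22,"dx":-40,"dy":-8.2,"dz":0,"rx":0,"ry":0,"rz":0},{"grip":22,"dx":-49,"dy":-10,"dz":0,"rx":0,"ry":0,"rz":0},{"grip":22,"dx":-49,"dy":-10,"dz":0,"rx":0,"ry":0,"rz":0},{"grip":22,"dx":-40,"dy":-8.2,"dz":0,"rx":0,"ry":0,"rz":0},{"grip":22,"dx":-15.5,"dy":-3.2,"dz":0,"rx":0,"ry":0,"rz":0}]'
python3 - <<'E'
from h import *
im=snap('side','s9')
plan((532,-392,199,1.706))
r=ctrl.outline_of('side','saucer')
for x in r[:2]:
  k=max(cv2.findContours(x['region'].astype(np.uint8),0,2)[0],key=cv2.contourArea); e=cv2.fitEllipse(k);print(x['score'],e)
cv2.imwrite('pics/c9.png',cv2.resize(im[230:400,260:460,::-1],(600,510),interpolation=2))
E
```

```text
clock: 36.05
tool_pos: [529.5, -395.6, 285.4]
ee_rot: [[-0.13, 0.992, -0.003], [0.992, 0.13, -0.001], [-0.0, -0.003, -1.0]]
contact_force: [0.3, 1.3, -0.9]
width: 29.8
grasp_force: 24.9
at [ 529.5 -396.2  285.6] psi 1.7009 tilt [-0.002 -0.002 -1.   ] t 36.1 w 29.8 gf 24.9 F [ 0.1 -2.4 -0.4]
dx 3.8 dy 3.0 dz 86.6  then rz -0.005
0.91 ((362.4112854003906, 365.8055725097656), (53.08330535888672, 63.58058166503906), 92.78868865966797)
```

View pics/c9.png

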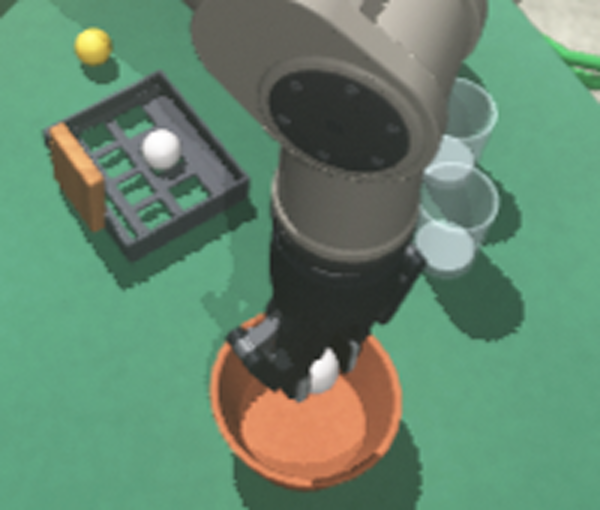

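```bash
python3 -m crank '[{"grip":22,"dx":3.8,"dy":3,"dz":5,"rx":0,"ry":0,"rz":0},{"grip":22,"dx":0,"dy":0,"dz":25,"rx":0,"ry":0,"rz":0},{"grip":22,"dx":0,"dy":0,"dz":25,"rx":0,"ry":0,"rz":0},{"grip":22,"dx":0,"dy":0,"dz":18,"rx":0,"ry":0,"rz":0},{"grip":22,"dx":0,"dy":0,"dz":8,"rx":0,"ry":0,"rz":0},{"grip":22,"dx":0,"dy":0,"dz":2,"rx":0,"ry":0,"rz":0},{"grip":44,"dx":0,"dy":0,"dz":0,"rx":0,"ry":0,"rz":0},{"grip":44,"dx":0,"dy":0,"dz":0,"rx":0,"ry":0,"rz":0},{"grip":44,"dx":0,"dy":0,"dz":0,"rx":0,"ry":0,"rz":0},{"grip":44,"dx":0,"dy":0,"dz":0,"rx":0,"ry":0,"rz":0}]'
python3 -c "
from h import *
plan((533,-391,290,1.706),(540.5,-137.8,290,1.706),(540.5,-137.8,187,1.706))"
```

```text
clock: 37.4
tool_pos: [534.3, -387.8, 204.2]
ee_rot: [[-0.135, 0.991, 0.0], [0.991, 0.135, -0.0], [-0.0, 0.0, -1.0]]
contact_force: [0.1, 0.1, -0.1]
width: 44.1
grasp_force: 0.0
at [ 534.3 -387.8  204.2] psi 1.7057 tilt [ 0. -0. -1.] t 37.4 w 44.1 gf 0.0 F [ 0.1  0.1 -0.1]
dx -3.0 dy -1.7 dz -85.8  then rz -0.000
dx 249.9 dy 41.6 dz -0.0  then rz -0.000
dx 0.0 dy 0.0 dz 103.0  then rz -0.000
```

```bash
python3 -m crank '[{"grip":44,"dx":0,"dy":0,"dz":-40,"rx":0,"ry":0,"rz":0},{"grip":44,"dx":0,"dy":0,"dz":-46,"rx":0,"ry":0,"rz":0},{"grip":40,"dx":49.4,"dy":8,"dz":0,"rx":0,"ry":0,"rz":0},{"grip":40,"dx":49.4,"dy":8,"dz":0,"rx":0,"ry":0,"rz":0},{"grip":40,"dx":49.4,"dy":8,"dz":0,"rx":0,"ry":0,"rz":0},{"grip":40,"dx":49.4,"dy":8,"dz":0,"rx":0,"ry":0,"rz":0},{"grip":40,"dx":49.4,"dy":8,"dz":0,"rx":0,"ry":0,"rz":0},{"grip":40,"dx":0,"dy":0,"dz":20,"rx":0,"ry":0,"rz":0},{"grip":40,"dx":0,"dy":0,"dz":20,"rx":0,"ry":0,"rz":0},{"grip":40,"dx":0,"dy":0,"dz":0,"rx":0,"ry":0,"rz":0}]'
python3 -c "
from h import *
im=snap('side','s10')
plan((540.5,-137.8,187,1.706))
for x in ctrl.spot_point('side','large1_center')[:4]: print(x['score'],np.array(x['position'])*[640,400],atz('side',x['position'],19.6))"
```

```text
clock: 38.65
tool_pos: [540.1, -137.4, 249.0]
ee_rot: [[-0.135, 0.991, -0.003], [0.991, 0.135, 0.0], [0.001, -0.003, -1.0]]
contact_force: [0.3, -0.4, 0.6]
width: 40.2
grasp_force: 0.0
at [ 540.5 -137.8  249.8] psi 1.7054 tilt [-0.001 -0.    -1.   ] t 38.7 w 40.2 gf 0.0 F [0.7 0.6 0.4]
dx -0.0 dy 0.0 dz 62.8  then rz -0.001
0.69 [363.328 373.   ] [ 535.20612305 -391.79727136   19.6       ]
0.62 [391.872 244.8  ] [ 769.34898681 -122.34063582   19.6       ]
```

Pebble B sits in the saucer. Now A.

```bash
python3 -m crank '[{"grip":40,"dx":0,"dy":0,"dz":25,"rx":0,"ry":0,"rz":0},{"grip":40,"dx":0,"dy":0,"dz":20,"rx":0,"ry":0,"rz":0},{"grip":40,"dx":0,"dy":0,"dz":12,"rx":0,"ry":0,"rz":0},{"grip":40,"dx":0,"dy":0,"dz":5.5,"rx":0,"ry":0,"rz":0},{"grip":40,"dx":0,"dy":0,"dz":0,"rx":0,"ry":0,"rz":0},{"grip":22,"dx":0,"dy":0,"dz":0,"rx":0,"ry":0,"rz":0},{"grip":22,"dx":0,"dy":0,"dz":0,"rx":0,"ry":0,"rz":0},{"grip":22,"dx":0,"dy":0,"dz":0,"rx":0,"ry":0,"rz":0},{"grip":22,"dx":0,"dy":0,"dz":0,"rx":0,"ry":0,"rz":0},{"grip":22,"dx":0,"dy":0,"dz":0,"rx":0,"ry":0,"rz":0}]' 25
```

```text
clock: 40.0
tool_pos: [540.8, -137.8, 187.7]
ee_rot: [[-0.134, 0.991, 0.0], [0.991, 0.134, -0.0], [-0.0, 0.0, -1.0]]
contact_force: [-1.0, -1.0, 4.1]
width: 30.5
grasp_force: 24.8
```

```bash
python3 -m crank '[{"grip":22,"dx":0,"dy":0,"dz":-15,"rx":0,"ry":0,"rz":0},{"grip":22,"dx":0,"dy":0,"dz":-35,"rx":0,"ry":0,"rz":0},{"grip":22,"dx":0,"dy":0,"dz":-35,"rx":0,"ry":0,"rz":0},{"grip":22,"dx":0,"dy":0,"dz":-15,"rx":0,"ry":0,"rz":0},{"grip":22,"dx":-15,"dy":-2.6,"dz":0,"rx":0,"ry":0,"rz":0},{"grip":22,"dx":-42,"dy":-7.2,"dz":0,"rx":0,"ry":0,"rz":0},{"grip":22,"dx":-53.5,"dy":-9.2,"dz":0,"rx":0,"ry":0,"rz":0},{"grip":22,"dx":-53.5,"dy":-9.2,"dz":0,"rx":0,"ry":0,"rz":0},{"grip":22,"dx":-42,"dy":-7.2,"dz":0,"rx":0,"ry":0,"rz":0},{"grip":22,"dx":-15,"dy":-2.6,"dz":0,"rx":0,"ry":0,"rz":0}]'
python3 - <<'E'
from h import *
im=snap('side','s11')
P=lambda u,v:(u/640,v/400)
plan((532,-362,215,1.706))
x=ctrl.outline_of('side','saucer')[0]
k=max(cv2.findContours(x['region'].astype(np.uint8),0,2)[0],key=cv2.contourArea); e=cv2.fitEllipse(k);print(x['score'],e,atz('side',P(*e[0]),30))
E
```

```text
clock: 41.25
tool_pos: [530.5, -365.8, 285.9]
ee_rot: [[-0.13, 0.992, -0.003], [0.992, 0.13, -0.001], [-0.001, -0.003, -1.0]]
contact_force: [-0.5, -0.3, -0.9]
width: 30.2
grasp_force: 24.9
at [ 530.6 -366.1  286.1] psi 1.7007 tilt [-0.002 -0.002 -1.   ] t 41.3 w 30.1 gf 24.9 F [ 0.6 -1.7  0. ]
dx 3.9 dy 1.9 dz 71.1  then rz -0.005
0.95 ((362.3755187988281, 364.6096496582031), (54.72017288208008, 65.17925262451172), 90.1141128540039) [ 539.19744224 -379.02942119   30.        ]
```

```bash
python3 -m crank '[{"grip":22,"dx":0,"dy":2,"dz":5,"rx":0,"ry":0,"rz":0},{"grip":22,"dx":0,"dy":0,"dz":25,"rx":0,"ry":0,"rz":0},{"grip":22,"dx":0,"dy":0,"dz":22,"rx":0,"ry":0,"rz":0},{"grip":22,"dx":0,"dy":0,"dz":14,"rx":0,"ry":0,"rz":0},{"grip":22,"dx":0,"dy":0,"dz":5,"rx":0,"ry":0,"rz":0},{"grip":22,"dx":0,"dy":0,"dz":0,"rx":0,"ry":0,"rz":0},{"grip":44,"dx":0,"dy":0,"dz":0,"rx":0,"ry":0,"rz":0},{"grip":44,"dx":0,"dy":0,"dz":0,"rx":0,"ry":0,"rz":0},{"grip":44,"dx":0,"dy":0,"dz":0,"rx":0,"ry":0,"rz":0},{"grip":44,"dx":0,"dy":0,"dz":0,"rx":0,"ry":0,"rz":0}]'
python3 -m crank '[{"grip":44,"dx":0,"dy":0,"dz":-40,"rx":0,"ry":0,"rz":0},{"grip":44,"dx":0,"dy":0,"dz":-60,"rx":0,"ry":0,"rz":0},{"grip":44,"dx":0,"dy":0,"dz":-60,"rx":0,"ry":0,"rz":0},{"grip":50,"dx":0,"dy":0,"dz":-60,"rx":0,"ry":0,"rz":0},{"grip":50,"dx":50,"dy":0,"dz":-20,"rx":0,"ry":0,"rz":0},{"grip":50,"dx":50,"dy":0,"dz":0,"rx":0,"ry":0,"rz":0},{"grip":50,"dx":50,"dy":0,"dz":0,"rx":0,"ry":0,"rz":0},{"grip":50,"dx":50,"dy":0,"dz":0,"rx":0,"ry":0,"rz":0},{"grip":50,"dx":50,"dy":0,"dz":0,"rx":0,"ry":0,"rz":0},{"grip":50,"dx":0,"dy":0,"dz":0,"rx":0,"ry":0,"rz":0}]'
python3 - <<'E'
from h import *
im=snap('side','s12');it=snap('top','t12')
plan()
cv2.imwrite('pics/c12.png',np.hstack([im[:,150:450,::-1],it[:,160:480,::-1]]))
E
```

```text
clock: 42.6
tool_pos: [534.7, -361.5, 216.6]
ee_rot: [[-0.135, 0.991, 0.0], [0.991, 0.135, -0.0], [-0.0, 0.0, -1.0]]
contact_force: [-0.0, 0.6, -0.5]
width: 43.8
grasp_force: 0.0
clock: 43.85
tool_pos: [501.0, -109.7, 456.3]
ee_rot: [[-0.142, 0.99, -0.0], [0.99, 0.142, 0.002], [0.002, 0.0, -1.0]]
contact_force: [0.8, -0.1, -0.7]
width: 50.0
grasp_force: 0.0
at [ 501.  -113.7  456.6] psi 1.7067 tilt [ 0. -0. -1.] t 43.95 w 50.0 gf 0.0 F [ 0.4 -0.7  0.5]
```

View pics/c12.png

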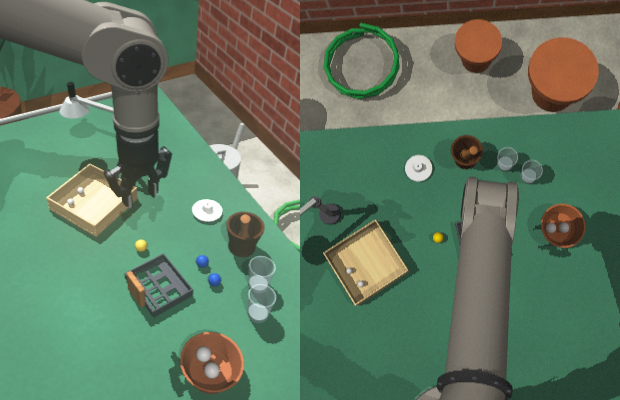

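```bash
python3 -m crank '[{"grip":60,"dx":51.2,"dy":8.3,"dz":0,"rx":0,"ry":0,"rz":0},{"grip":60,"dx":51.2,"dy":8.3,"dz":0,"rx":0,"ry":0,"rz":0},{"grip":60,"dx":51.2,"dy":8.3,"dz":0,"rx":0,"ry":0,"rz":0},{"grip":60,"dx":51.2,"dy":8.3,"dz":0,"rx":0,"ry":0,"rz":0},{"grip":60,"dx":51.2,"dy":8.3,"dz":0,"rx":0,"ry":0,"rz":0},{"grip":60,"dx":51.2,"dy":8.3,"dz":0,"rx":0,"ry":0,"rz":0},{"grip":60,"dx":51.2,"dy":8.3,"dz":0,"rx":0,"ry":0,"rz":0},{"grip":60,"dx":51.2,"dy":8.3,"dz":0,"rx":0,"ry":0,"rz":0},{"grip":60,"dx":51.2,"dy":8.3,"dz":0,"rx":0,"ry":0,"rz":0},{"grip":60,"dx":51.2,"dy":8.3,"dz":0,"rx":0,"ry":0,"rz":0}]'
python3 -m crank '[{"grip":60,"dx":51,"dy":8.7,"dz":0,"rx":0,"ry":0,"rz":0},{"grip":60,"dx":0,"dy":0,"dz":0,"rx":0,"ry":0,"rz":-0.17},{"grip":60,"dx":0,"dy":0,"dz":0,"rx":0,"ry":0,"rz":-0.17},{"grip":60,"dx":0,"dy":0,"dz":0,"rx":0,"ry":0,"rz":-0.172},{"grip":60,"dx":0,"dy":0,"dz":0,"rx":0,"ry":0,"rz":0},{"grip":60,"dx":0,"dy":0,"dz":0,"rx":0,"ry":0,"rz":0},{"grip":60,"dx":0,"dy":0,"dz":0,"rx":0,"ry":0,"rz":0},{"grip":60,"dx":0,"dy":0,"dz":0,"rx":0,"ry":0,"rz":0},{"grip":60,"dx":0,"dy":0,"dz":0,"rx":0,"ry":0,"rz":0},{"grip":60,"dx":0,"dy":0,"dz":0,"rx":0,"ry":0,"rz":0}]'
python3 -c "
from h import *
im=snap('side','s13')
plan((515.6,456.3,383,2.219))
print(ctrl.get_obs()['joint_positions'],proj('side',(515.6,456.3,219)),[(np.array(x['position'])*[640,400],x['score']) for x in ctrl.spot_point('side','lamp_knob')])"
```

```text
clock: 45.2
tool_pos: [516.1, 404.7, 456.2]
ee_rot: [[-0.131, 0.991, 0.001], [0.991, 0.131, -0.001], [-0.001, 0.001, -1.0]]
contact_force: [0.6, 0.5, 0.9]
width: 59.8
grasp_force: 0.0
clock: 46.45
tool_pos: [516.1, 456.5, 456.4]
ee_rot: [[-0.603, 0.798, 0.0], [0.798, 0.603, -0.0], [-0.0, -0.0, -1.0]]
contact_force: [0.2, 0.4, 0.7]
width: 60.4
grasp_force: 0.0
at [516.1 456.6 456.4] psi 2.2178 tilt [ 0. -0. -1.] t 46.5 w 59.8 gf 0.0 F [ 0.6 -0.1 -0. ]
dx 0.1 dy -0.6 dz 73.4  then rz -0.001
[-0.9111803   0.46443331  0.14119662  1.46433849 -0.06721956  1.21755729
 -0.11451649] (np.float64(220.20160304575882), np.float64(89.9736674681983)) [(array([220.288,  87.   ]), 0.84), (array([406.208, 311.6  ]), 0.22)]
```

```bash
python3 -m crank '[{"grip":60,"dx":0,"dy":0,"dz":18,"rx":0,"ry":0,"rz":0},{"grip":60,"dx":0,"dy":0,"dz":18,"rx":0,"ry":0,"rz":0},{"grip":60,"dx":0,"dy":0,"dz":18,"rx":0,"ry":0,"rz":0},{"grip":60,"dx":0,"dy":0,"dz":18,"rx":0,"ry":0,"rz":0},{"grip":10,"dx":0,"dy":0,"dz":0,"rx":0,"ry":0,"rz":0},{"grip":10,"dx":0,"dy":0,"dz":0,"rx":0,"ry":0,"rz":0},{"grip":10,"dx":0,"dy":0,"dz":0,"rx":0,"ry":0,"rz":0},{"grip":10,"dx":0,"dy":0,"dz":0,"rx":0,"ry":0,"rz":0},{"grip":10,"dx":0,"dy":0,"dz":0,"rx":0,"ry":0,"rz":0},{"grip":10,"dx":0,"dy":0,"dz":0,"rx":0,"ry":0,"rz":0}]' 20
python3 -m crank '[{"grip":10,"dx":-0.5,"dy":-13.9,"dz":0,"rx":0,"ry":0,"rz":-0.075},{"grip":10,"dx":-0.5,"dy":-13.9,"dz":0,"rx":0,"ry":0,"rz":-0.075},{"grip":10,"dx":-0.5,"dy":-13.9,"dz":0,"rx":0,"ry":0,"rz":-0.075},{"grip":10,"dx":-0.5,"dy":-13.9,"dz":0,"rx":0,"ry":0,"rz":-0.075},{"grip":10,"dx":-0.5,"dy":-13.9,"dz":0,"rx":0,"ry":0,"rz":-0.075},{"grip":10,"dx":-0.5,"dy":-13.9,"dz":0,"rx":0,"ry":0,"rz":-0.075},{"grip":10,"dx":-0.5,"dy":-13.9,"dz":0,"rx":0,"ry":0,"rz":-0.075},{"grip":10,"dx":-0.5,"dy":-13.9,"dz":0,"rx":0,"ry":0,"rz":-0.075},{"grip":10,"dx":-0.5,"dy":-13.9,"dz":0,"rx":0,"ry":0,"rz":-0.075},{"grip":10,"dx":-0.5,"dy":-13.9,"dz":0,"rx":0,"ry":0,"rz":-0.075}]'
```

```text
clock: 47.8
tool_pos: [516.4, 456.6, 385.1]
ee_rot: [[-0.603, 0.798, 0.001], [0.798, 0.603, 0.001], [0.0, 0.001, -1.0]]
contact_force: [0.3, 0.9, 2.6]
width: 19.5
grasp_force: 21.1
clock: 49.05
tool_pos: [446.2, 339.9, 385.1]
ee_rot: [[-0.985, 0.171, 0.003], [0.171, 0.985, 0.001], [-0.003, 0.001, -1.0]]
contact_force: [6.1, -0.2, 0.2]
width: 19.5
grasp_force: 20.9
```

```bash
python3 -m crank '[{"grip":10,"dx":-0.5,"dy":-13.9,"dz":0,"rx":0,"ry":0,"rz":-0.075},{"grip":10,"dx":-0.5,"dy":-13.9,"dz":0,"rx":0,"ry":0,"rz":-0.075},{"grip":10,"dx":-0.5,"dy":-13.9,"dz":0,"rx":0,"ry":0,"rz":-0.075},{"grip":10,"dx":-0.5,"dy":-13.9,"dz":0,"rx":0,"ry":0,"rz":-0.075},{"grip":10,"dx":-0.5,"dy":-13.9,"dz":0,"rx":0,"ry":0,"rz":-0.075},{"grip":10,"dx":-0.5,"dy":-13.9,"dz":0,"rx":0,"ry":0,"rz":-0.075},{"grip":10,"dx":-0.5,"dy":-13.9,"dz":0,"rx":0,"ry":0,"rz":-0.075},{"grip":10,"dx":-0.5,"dy":-13.9,"dz":0,"rx":0,"ry":0,"rz":-0.075},{"grip":10,"dx":-0.5,"dy":-11,"dz":0,"rx":0,"ry":0,"rz":-0.06},{"grip":10,"dx":0,"dy":0,"dz":0,"rx":0,"ry":0,"rz":0}]'
python3 -c "
from h import *
plan()"
```

```text
clock: 50.3
tool_pos: [465.6, 221.8, 385.1]
ee_rot: [[-0.885, -0.466, 0.005], [-0.466, 0.885, 0.002], [-0.006, -0.0, -1.0]]
contact_force: [8.1, 2.9, -4.6]
width: 19.3
grasp_force: 20.5
at [465.6 221.8 385.1] psi -2.6565 tilt [ 0.005  0.002 -1.   ] t 50.3 w 19.3 gf 20.5 F [ 8.1  2.9 -4.6]
```

```bash
python3 -m crank '[{"grip":10,"dx":-0.5,"dy":-5,"dz":0,"rx":0,"ry":0,"rz":-0.027},{"grip":10,"dx":-0.5,"dy":-5,"dz":0,"rx":0,"ry":0,"rz":-0.027},{"grip":10,"dx":-0.5,"dy":-3,"dz":0,"rx":0,"ry":0,"rz":-0.016},{"grip":10,"dx":0,"dy":-1,"dz":0,"rx":0,"ry":0,"rz":0},{"grip":10,"dx":0,"dy":-1,"dz":0,"rx":0,"ry":0,"rz":0},{"grip":10,"dx":0,"dy":-1,"dz":0,"rx":0,"ry":0,"rz":0},{"grip":10,"dx":0,"dy":-1,"dz":0,"rx":0,"ry":0,"rz":0},{"grip":10,"dx":0,"dy":0,"dz":0,"rx":0,"ry":0,"rz":0},{"grip":10,"dx":0,"dy":0,"dz":0,"rx":0,"ry":0,"rz":0},{"grip":10,"dx":0,"dy":0,"dz":0,"rx":0,"ry":0,"rz":0}]'
python3 -c "
from h import *
plan()"
```

```text
clock: 51.55
tool_pos: [472.9, 210.5, 385.0]
ee_rot: [[-0.848, -0.53, 0.0], [-0.53, 0.848, 0.004], [-0.002, 0.003, -1.0]]
contact_force: [0.8, 7.3, 1.8]
width: 19.5
grasp_force: 21.1
at [472.9 210.5 385. ] psi -2.5832 tilt [ 0.     0.004 -1.   ] t 51.55 w 19.5 gf 21.1 F [0.8 7.3 1.8]
```

```bash
python3 -m crank '[{"grip":10,"dx":0,"dy":-1,"dz":0,"rx":0,"ry":0,"rz":0},{"grip":10,"dx":0,"dy":-1,"dz":0,"rx":0,"ry":0,"rz":0},{"grip":10,"dx":0,"dy":-1,"dz":0,"rx":0,"ry":0,"rz":0},{"grip":10,"dx":0,"dy":0,"dz":0,"rx":0,"ry":0,"rz":0},{"grip":10,"dx":0,"dy":0,"dz":0,"rx":0,"ry":0,"rz":0},{"grip":10,"dx":0,"dy":0,"dz":0,"rx":0,"ry":0,"rz":0},{"grip":10,"dx":0,"dy":0,"dz":0,"rx":0,"ry":0,"rz":0},{"grip":10,"dx":0,"dy":0,"dz":0,"rx":0,"ry":0,"rz":0},{"grip":10,"dx":0,"dy":0,"dz":0,"rx":0,"ry":0,"rz":0},{"grip":10,"dx":0,"dy":0,"dz":0,"rx":0,"ry":0,"rz":0}]'
```

```text
clock: 52.8
tool_pos: [473.2, 210.0, 385.1]
ee_rot: [[-0.847, -0.532, -0.001], [-0.532, 0.847, 0.006], [-0.002, 0.006, -1.0]]
contact_force: [-4.1, 14.3, 2.8]
width: 19.4
grasp_force: 21.6
```

```bash
python3 -m crank '[{"grip":60,"dx":0,"dy":0,"dz":0,"rx":0,"ry":0,"rz":0},{"grip":60,"dx":0,"dy":0,"dz":0,"rx":0,"ry":0,"rz":0},{"grip":60,"dx":0,"dy":0,"dz":0,"rx":0,"ry":0,"rz":0},{"grip":60,"dx":0,"dy":0,"dz":0,"rx":0,"ry":0,"rz":0},{"grip":60,"dx":0,"dy":0,"dz":-20,"rx":0,"ry":0,"rz":0},{"grip":60,"dx":0,"dy":0,"dz":-30,"rx":0,"ry":0,"rz":0},{"grip":60,"dx":0,"dy":0,"dz":-40,"rx":0,"ry":0,"rz":0},{"grip":60,"dx":0,"dy":-50,"dz":0,"rx":0,"ry":0,"rz":0},{"grip":60,"dx":0,"dy":-50,"dz":0,"rx":0,"ry":0,"rz":0},{"grip":60,"dx":0,"dy":-50,"dz":0,"rx":0,"ry":0,"rz":0}]'
python3 -m crank '[{"grip":60,"dx":0,"dy":-50,"dz":0,"rx":0,"ry":0,"rz":0},{"grip":60,"dx":0,"dy":-50,"dz":0,"rx":0,"ry":0,"rz":0},{"grip":60,"dx":0,"dy":0,"dz":0,"rx":0,"ry":0,"rz":0},{"grip":60,"dx":0,"dy":0,"dz":0,"rx":0,"ry":0,"rz":0},{"grip":60,"dx":0,"dy":0,"dz":0,"rx":0,"ry":0,"rz":0},{"grip":60,"dx":0,"dy":0,"dz":0,"rx":0,"ry":0,"rz":0},{"grip":60,"dx":0,"dy":0,"dz":0,"rx":0,"ry":0,"rz":0},{"grip":60,"dx":0,"dy":0,"dz":0,"rx":0,"ry":0,"rz":0},{"grip":60,"dx":0,"dy":0,"dz":0,"rx":0,"ry":0,"rz":0},{"grip":60,"dx":0,"dy":0,"dz":0,"rx":0,"ry":0,"rz":0}]'
python3 - <<'E'
from h import *
im=snap('side','s14');it=snap('top','t14')
plan()
for c in('top','side'): print([(np.array(x['position'])*[640,400],round(x['score'],2),atz(c,x['position'],219)) for x in ctrl.spot_point(c,'lamp_knob')[:3]])
cv2.imwrite('pics/c14.png',np.hstack([im[:,150:450,::-1],it[:,160:480,::-1]]))
E
```

```text
clock: 54.05
tool_pos: [554.8, 76.6, 474.6]
ee_rot: [[-0.849, -0.528, 0.0], [-0.528, 0.849, -0.0], [-0.0, -0.0, -1.0]]
contact_force: [0.3, 0.0, -0.6]
width: 59.8
grasp_force: 0.0
clock: 55.3
tool_pos: [607.1, -6.8, 474.4]
ee_rot: [[-0.849, -0.528, 0.0], [-0.528, 0.849, -0.0], [-0.0, -0.0, -1.0]]
contact_force: [-0.8, -0.2, 0.2]
width: 60.0
grasp_force: 0.0
at [607.1  -6.8 474.4] psi -2.5854 tilt [-0. -0. -1.] t 55.4 w 60.2 gf 0.0 F [-0.4  0.2  0.2]
[(array([210.368, 254.48 ]), 0.87, array([475.69860461, 209.46890599, 219.        ]))]
[(array([232.576, 139.92 ]), 0.92, array([475.27542762, 215.45304219, 219.        ]))]
```

View pics/c14.png

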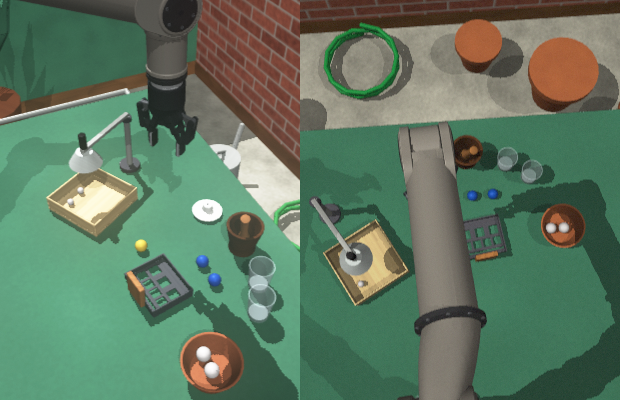

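The picture shows the lamp back over the tray (shade at about column 352, row 257 of the crop), both small pebbles in the tray, the riddle standing empty and both large pebbles in the saucer. The bystanders look untouched.

```bash
python3 -c "
from workcell import ctrl
print(ctrl.hand_in())"
```

```text
the job is handed in; nothing more can be done
None
```

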